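# All-round product photos on a pinned turntable

### The job

Unlock the photo turntable first: draw its lock pin up out of the bore and park it in the side notch of the bracket next to it, hanging by its collar, and let go. Then stand every product from the desk (two to four of them) on the white disc, and with all of them on it turn the disc by hand through one full turn, either way (it has an upright knob for this). Finally stand all the products upright in the grey tray, side by side, and leave the pin parked and the disc empty; do not disturb the mug, the carton or the camera.

Things in the scene. Friction and masses are not known exactly. Their poses are not given: they have to be found in the camera images.
- base: Fixed turntable base, yawed up to 0.45 rad either way. Origin on the desk under the turning axis, z up. In its frame the bore is at (0, 108) mm, the parking notch at (0, 160) mm. The notch is a slot in a level aluminium fork; the pin shaft is too thick for the slot, so its neck must be slid in sideways from the slot's open -x end and the collar set on the fork.
- bore (a point): The lock bore's axis at the height of the disc's top (52 mm over the desk). A vertical hole of 20 mm in the aluminium block of the base, its floor 4 mm above the desk; above it, at disc angle 0, lies the 21 mm hole of the disc ear. The fork is near it in base +y and 90 mm high: grip the knob with the fingers closing along base x to stay clear of it.
- notch (a point): The parking notch, on the top face of the fork, 90 mm over the desk; axes as base. The fork is 6 mm thick and 37 mm wide; its slot is 13 mm wide, runs along x, has its flared mouth 38 mm from this point in -x (straight from 24 mm on) and is closed 8.5 mm past this point in +x by a post no higher than the fork.
- pin: Loose steel lock pin, 0.12 kg, at first upright in the bore, tip on its floor, blocking the disc. Origin at the tip, z along it. From the tip: shaft 16 mm thick to 52 mm (tip tapered), neck 8 mm thick to 68 mm, collar 26 mm wide to 72 mm, round dark knob 22 mm wide to 108 mm (gripped from above).
- pin_collar (a point): Centre of the underside of the pin's collar, 68 mm above its tip; parked, it lies on the fork's top face at the notch.
- disc (a joint): Turning angle of the disc in rad, 0 at the start, growing counter-clockwise as seen from above, stops at -6.9 and +6.9 (so a full turn, 6.28, is possible either way). Light dry friction (0.12 N m): it stays where it is left. The pin in the bore blocks it.
- disc_top (a point): Centre of the top face of the white disc (190 mm across, top 52 mm over the desk), on the turning axis; turns with the disc. An aluminium ear with the pin hole reaches out to 126 mm from the axis on one side and a tab with the hand knob to 126 mm on the other side.
- peg_top (a point): Top of the upright black hand knob of the disc: a round post 20 mm across and 70 mm high, 108 mm from the turning axis, its top 122 mm over the desk. It does not spin in itself, but slips round between fingers that hold it lightly.
- cartridge: Ink cartridge, black block with paper label, 44 x 24 x 30 mm (x, y, z), 60 g. Its origin is the centre of its underside; z is its upward axis. Absent in some starts.
- lens: Camera lens, black cylinder 34 mm across and 30 mm high, 80 g. Its origin is the centre of its underside; z is its upward axis. Absent in some starts.
- hub: Flat aluminium adapter hub, 46 x 30 x 16 mm (x, y, z), 70 g. Its origin is the centre of its underside; z is its upward axis. Absent in some starts.
- stamp: Wooden rubber stamp: block 40 x 26 x 14 mm (x, y, z) with a round upright handle 14 mm thick up to 33 mm, 50 g. Its origin is the centre of its underside; z is its upward axis. Absent in some starts.
- tray_in (a point): Centre of the inner floor of the low grey tray, fixed to the desk: inside 190 mm along its x and 150 mm along its y, floor 5 mm over the desk, walls 5 mm thick with their top 20 mm over the desk. Axes along its sides.
- mug: White mug, a bystander, 80 mm across and 90 mm high. Origin under its centre.
- carton: Cardboard box, a bystander, 90 x 110 x 60 mm. Origin under its centre.
- camera_stand: Black camera on a small tripod fixed beyond the turntable, 181 mm high. Origin on the desk under it.

How it is judged:
On the way, in this order (a step that is already met when the one before it is completed fails the run):
1. the pin hangs by its collar in the side notch, released (horizontal distance between pin_collar and notch below 0.012 m and z of pin_collar in the frame of notch between -0.004 and 0.005 m and angle between pin's own z axis and vertical below 0.15 rad and contact force between the fingers and pin below 0.3 N), for 0.2 s.
2. all products stand on the disc, released, and the disc is not yet turned (within 0.6 rad of its start) (horizontal distance between each of cartridge, lens, hub, stamp and disc_top below 0.092 m and z of cartridge in the frame of disc_top between -0.005 and 0.008 m and angle between each of cartridge, lens, hub, stamp's own z axis and vertical below 0.25 rad and contact force between the fingers and cartridge below 0.3 N and z of lens in the frame of disc_top between -0.005 and 0.008 m and contact force between the fingers and lens below 0.3 N and z of hub in the frame of disc_top between -0.005 and 0.008 m and contact force between the fingers and hub below 0.3 N and z of stamp in the frame of disc_top between -0.005 and 0.008 m and contact force between the fingers and stamp below 0.3 N and value of joint disc between -0.6 and 0.6 rad), for 0.2 s.
3. the disc has been turned a full turn (at least 6.1 rad) either way with all products standing on it (horizontal distance between each of cartridge, lens, hub, stamp and disc_top below 0.092 m and z of cartridge in the frame of disc_top between -0.005 and 0.008 m and angle between each of cartridge, lens, hub, stamp's own z axis and vertical below 0.25 rad and contact force between the fingers and cartridge below 0.3 N and z of lens in the frame of disc_top between -0.005 and 0.008 m and contact force between the fingers and lens below 0.3 N and z of hub in the frame of disc_top between -0.005 and 0.008 m and contact force between the fingers and hub below 0.3 N and z of stamp in the frame of disc_top between -0.005 and 0.008 m and contact force between the fingers and stamp below 0.3 N and (value of joint disc above 6.1 rad or value of joint disc below -6.1 rad)), for 0.1 s.
At the end, for the whole second after the job is handed in: Every product present stands upright (within 0.25 rad) on the floor of the grey tray, at rest, its centre at least 5 mm inside the walls; the pin hangs upright (within 0.15 rad) in the notch, its collar flat on the fork, within 12 mm of the notch point (all of step 1 and x of cartridge in the frame of tray_in between -0.09 and 0.09 m and y of cartridge in the frame of tray_in between -0.07 and 0.07 m and z of cartridge in the frame of tray_in between -0.005 and 0.008 m and angle between each of cartridge, lens, hub, stamp's own z axis and vertical below 0.25 rad and linear speed of each of cartridge, lens, hub, stamp below 0.03 m/s and x of lens in the frame of tray_in between -0.09 and 0.09 m and y of lens in the frame of tray_in between -0.07 and 0.07 m and z of lens in the frame of tray_in between -0.005 and 0.008 m and x of hub in the frame of tray_in between -0.09 and 0.09 m and y of hub in the frame of tray_in between -0.07 and 0.07 m and z of hub in the frame of tray_in between -0.005 and 0.008 m and x of stamp in the frame of tray_in between -0.09 and 0.09 m and y of stamp in the frame of tray_in between -0.07 and 0.07 m and z of stamp in the frame of tray_in between -0.005 and 0.008 m); the robot touches nothing.
It fails at once if the mug is moved by more than 30 mm (distance of mug from where it was at the start of the episode above 0.03 m).
It fails at once if the carton is moved by more than 30 mm (distance of carton from where it was at the start of the episode above 0.03 m).
It fails at once if the camera is hit by the robot (contact force between the arm and camera_stand above 3 N).
Of cartridge, lens, hub, stamp only 2 to 4 are there at a start; the rules pass over those that are not, and their reading is None.
At some moment in a run one of cartridge, lens, hub, stamp may be knocked a few centimetres aside while the robot is not near it.
It also fails if it takes over 210 s, if anything falls off the work surface, if the arm or the gripper's body presses on something with over 40 N, if the wrist force passes 120 N, or if a joint passes its speed limit or range.

### The arm

A 7-joint arm with a two-finger parallel gripper is mounted at the origin on the work surface. World frame = base frame: x ahead of the robot, y to its left, z up, the work surface at z = 0. Lengths are in m, angles in rad, forces in N, time in s.
With the tool pointing down it reaches from about 0.35 to 0.9 m from the base axis. Payload 19.9 kg.
Tool frame: the origin (TCP) lies on the centre line of the jaws, within the pads' length; the fingertips stand 8 mm ahead of it and the grasp point (between the pads) lies 11 mm behind it; z points along the fingers, y is the line along which they close (so a half turn about z gives the same grasp; the last joint's range is limited). The gripper opens to 94 mm and grips with 3 to 60 N. Pads are 16 mm wide; open, the fingers measure 119 mm over their backs; the gripper's body (75 mm by 177 mm) begins 78 mm behind the grasp point.
Start: joints at [1.075, 0.417, -0.01, 1.614, 0.005, 1.111, -0.053], TCP at [0.274, -0.562, 0.213] pointing down, gripper open.
Joint ranges: [-2.81, 2.81], [-0.39, 2.02], [-1.27, 1.25], [0.06, 2.57], [-1.19, 4.33], [0.19, 2], [-2.82, 2.82]. Speed limits (rad/s): [1.89, 1.89, 2.39, 2.39, 3.01, 3.01, 3.01].

### API

Orientations are given as a unit quaternion [w, x, y, z].
In Python, from cell import arm gives the robot as it stands. The module is installed in compiled form; this text tells all that it offers.
- The arm moves only by the shell command python3 -m creep 'ROWS'. ROWS is JSON, a list of rows, each a list of 7 numbers: the shift along the tool's x, y, z in m, then the turn, a rotation vector about the tool's x, y, z in degrees, then the finger opening in m, from 0 to 0.094. In form: [[dx, dy, dz, ax, ay, az, jaw], ...]. A call has 1 to 12 rows; each row is the pose to reach, as a shift and turn from the pose commanded when the call began, along the tool's axes at that moment; what a row does not reach only later rows make up. A row lasts 1/12 s, in which the tool goes at most 41.7 mm and 7.16 degrees, less where a joint would pass 70% of its speed; a pose out of reach is approached as far as the arm can. A call with a gripper value outside its range is refused whole. The fingers move at their own pace and stop on an object; the grip force is fixed at half the most. Time passes only in rows, so rows that repeat a pose let the fingers close. It gives the time, the measured TCP pose, the force, the opening and the grip force at its end, in the units of the state.
- arm.get_obs(): the state, without advancing time (a new reading comes with each control period).
- arm.snapshot(name): name is "side" or "top"; returns a dict with "pixels" (420x560x3 uint8, red, green, blue), "intrinsics" (3x3 intrinsics, pixels), "world_from_camera" (4x4, takes a point from camera to world coordinates). Camera axes: x right, y down, z forward; pixel columns grow to the right and rows downward; lengths in m; the calibration is good to about 2 mm. A picture is of the moment at which its call begins. There is no depth.
- arm.finish_job(): hands the job in; it is judged then, once.
The state is a dict: "time": time; "q": joint angles; "qd": joint speeds; "joint_torque": joint torques, N m; "ee_pos": TCP position; "tool_rot": TCP orientation; "ft_force": force on the tool from outside, world axes, zero at the start; "wrist_torque": the same for the moment, N m; "finger_gap": finger opening in m; "grip_force": force on a finger pad.
Only numpy, scipy, OpenCV 4.12 (cv2) and the standard library are available. Lean on these libraries where they do the work, as an engineer would, in place of code of your own. Each camera call takes 0.05 s, during which the arm holds its last target. There are 200 camera calls.

## Working session

There is one attempt and no reset: what is moved stays moved. The work goes in short steps, Python scripts to look and compute and a shell command to move; the robot and the scene stay as the last step left them, time stands still between calls to the robot, and variables do not carry over. Pictures are saved under pics/ and viewed, at most 14 in all, crops included, and the job is handed in when it is done.

```bash
mkdir -p pics
python3 - <<'E'
from cell import arm
import cv2,numpy as np
o=arm.get_obs();print({k:np.round(v,3) for k,v in o.items()})
for n in("top","side"):
    s=arm.snapshot(n);cv2.imwrite(f"pics/{n}0.png",s["pixels"][:,:,::-1]);print(n,s["intrinsics"].tolist(),np.round(s["world_from_camera"],4).tolist())
E
```

```text
{'time': np.float64(0.0), 'q': array([ 1.075,  0.418, -0.01 ,  1.614,  0.005,  1.111, -0.053]), 'qd': array([-0.001, -0.   , -0.002, -0.001,  0.001, -0.001,  0.002]), 'joint_torque': array([ 1.0000e-03, -8.5125e+01,  6.3900e-01, -4.2599e+01, -4.9000e-02,
        1.9000e-02,  0.0000e+00]), 'ee_pos': array([ 0.274, -0.561,  0.213]), 'tool_rot': array([-0.001,  0.974,  0.225, -0.   ]), 'ft_force': array([-0.156,  0.445,  0.678]), 'wrist_torque': array([0.01 , 0.02 , 0.017]), 'grip_force': np.float64(0.0), 'finger_gap': np.float64(0.094)}
top [[489.43603510564276, 0.0, 277.5243257950506], [0.0, 489.43603510564276, 213.44234753387974], [0.0, 0.0, 1.0]] [[-0.0087, -0.9956, 0.0938, 0.516], [-0.9999, 0.0079, -0.008, 0.0236], [0.0072, -0.0939, -0.9956, 1.2288], [0.0, 0.0, 0.0, 1.0]]
side [[395.3269053496397, 0.0, 279.66588597046723], [0.0, 395.3269053496397, 214.61158849960236], [0.0, 0.0, 1.0]] [[-0.7093, -0.4923, 0.5045, 0.1585], [-0.7047, 0.4783, -0.5241, 0.4691], [0.0167, -0.7272, -0.6862, 0.7168], [0.0, 0.0, 0.0, 1.0]]
```

View pics/top0.png

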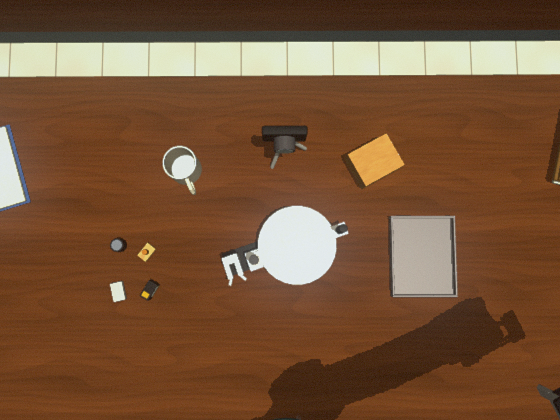

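View pics/side0.png

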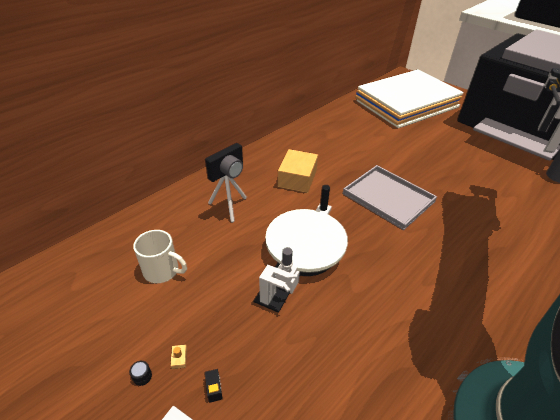

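```bash
cat > h.py <<'E'
from cell import arm
import cv2,numpy as np
from scipy.spatial.transform import Rotation as R
def snap(n,save=None):
    s=arm.snapshot(n); s["bgr"]=np.ascontiguousarray(s["pixels"][:,:,::-1])
    if save: cv2.imwrite(f"pics/{save}.png",s["bgr"])
    return s
def cast(s,uv,z):
    T=s["world_from_camera"];d=T[:3,:3]@np.linalg.inv(s["intrinsics"])@[uv[0],uv[1],1.]
    return T[:3,3]+d*(z-T[2,3])/d[2]
def proj(s,p):
    T=s["world_from_camera"];c=s["intrinsics"]@(T[:3,:3].T@(np.array(p)-T[:3,3]));return c[:2]/c[2]
def blobs(s,mask,amin=20,roi=None):
    if roi:
        m=np.zeros_like(mask);a,b,c,d=roi;m[b:d,a:c]=mask[b:d,a:c];mask=m
    cs,_=cv2.findContours(mask.astype(np.uint8),cv2.RETR_EXTERNAL,cv2.CHAIN_APPROX_NONE)
    return sorted([c for c in cs if cv2.contourArea(c)>=amin],key=cv2.contourArea,reverse=True)
def pose():
    o=arm.get_obs();q=o["tool_rot"];r=R.from_quat([q[1],q[2],q[3],q[0]]);return o,np.array(o["ee_pos"]),r
def go(p,yaw=None):
    """tool-frame shift and turn (deg) to bring TCP to p, pointing down, tool y along world yaw (rad, mod pi)"""
    o,e,r=pose();yy=r.as_matrix()[:,1]
    cur=np.arctan2(yy[1],yy[0])
    if yaw is None: yaw=cur
    d=(yaw-cur+np.pi/2)%np.pi-np.pi/2; y=cur+d
    Y=np.array([np.cos(y),np.sin(y),0]);Z=np.array([0,0,-1.]);t=R.from_matrix(np.c_[np.cross(Y,Z),Y,Z])
    print("go",np.round(p,3),"shift",np.round(r.inv().apply(np.array(p)-e),4),"turn",np.round((r.inv()*t).as_rotvec(True),1),"q7",round(o["q"][6],2),"q",np.round(o["q"],2))
E
python3 - <<'E'
from h import *
s=snap("top");hsv=cv2.cvtColor(s["bgr"],cv2.COLOR_BGR2HSV);S,V=hsv[...,1],hsv[...,2]
np.save("t0.npy",s["bgr"])
c=blobs(s,(S<40)&(V>200),200,(220,180,380,310))
for k in c[:2]:
    e=cv2.fitEllipse(k);print(e,cast(s,e[0],.052))
for nm,roi in(("tt",(210,190,360,300)),("pr",(95,225,175,310))):
    a,b,cc,d=roi;cv2.imwrite(f"pics/{nm}.png",cv2.resize(s["bgr"][b:d,a:cc],None,fx=5,fy=5,interpolation=cv2.INTER_CUBIC))
E
python3 - <<'E'
import cv2,numpy as np
a=cv2.imread("pics/tt.png");b=cv2.imread("pics/pr.png")
b=cv2.resize(b,None,fx=.9,fy=.9)
cv2.imwrite("pics/pr.png",b);print(a.shape,b.shape)
E
```

```text
((295.80230712890625, 245.26309204101562), (74.53498840332031, 88.7043228149414), 68.46609497070312) [ 0.549859   -0.02908656  0.052     ]
((233.2582550048828, 269.7798767089844), (15.686004638671875, 36.75385665893555), 161.50709533691406) [0.49268482 0.12100288 0.052     ]
(550, 750, 3) (382, 360, 3)
```

View pics/tt.png

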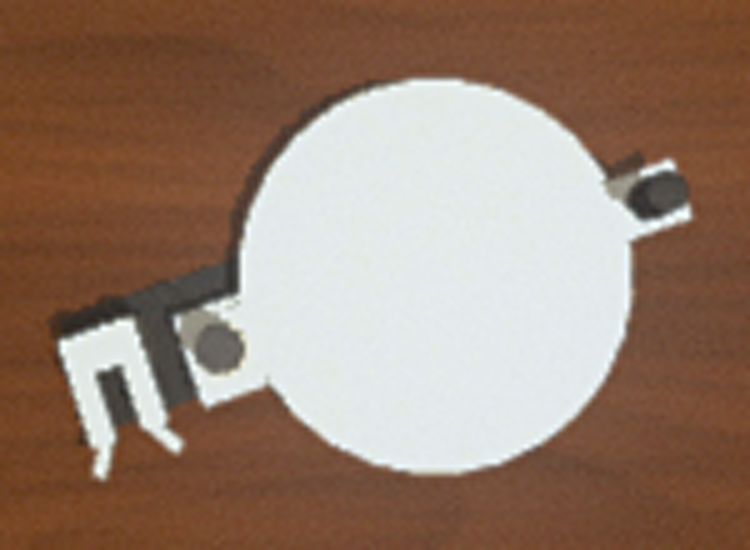

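View pics/pr.png

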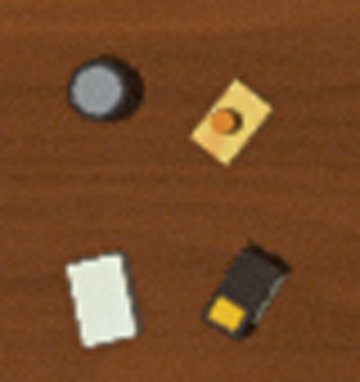

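The crop shows the disc centred near (297,245), pin knob at (254,260), peg top near (343,229), and the fork around (233,270) with its mouth facing the robot. All four products are at left: lens (116,245), stamp (146,252), hub (117,292), cartridge (149,290).

Run:
```python
from h import *
s=snap("top");hsv=cv2.cvtColor(s["bgr"],cv2.COLOR_BGR2HSV);H,S,V=[hsv[...,i].astype(int) for i in range(3)]
m=((S<40)&(V>200)).astype(np.uint8)
mo=cv2.morphologyEx(m,cv2.MORPH_OPEN,cv2.getStructuringElement(cv2.MORPH_ELLIPSE,(31,31)))
c=blobs(s,mo,200,(220,180,380,310))[0];e=cv2.fitEllipse(c);D=cast(s,e[0],.052);print("disc",e,D)
dark=(S<90)&(V<110)
def cen(mask,roi,z,tag):
    for k in blobs(s,mask,15,roi)[:2]:
        mm=cv2.moments(k);u=(mm['m10']/mm['m00'],mm['m01']/mm['m00']);r=cv2.minAreaRect(k)
        pts=[cast(s,p,z) for p in cv2.boxPoints(r)];a,b=pts[1]-pts[0],pts[2]-pts[1]
        L=a if np.linalg.norm(a)>np.linalg.norm(b) else b
        print(tag,np.round(u,1),"P",np.round(cast(s,u,z),4),"boxc",np.round(np.mean(pts,0),4),"size",np.round([np.linalg.norm(a),np.linalg.norm(b)],4),"longdir",round(np.degrees(np.arctan2(L[1],L[0])),1))
print("knob V",V[255:265,245:262].tolist()[4],"peg",V[229,332:350].tolist())
cen((V<110)&(S<80),(240,245,266,272),.112,"knob")
cen((V<75)&(S<130),(328,215,352,240),.122,"peg")
cen((S<60)&(V>170),(100,275,132,310),.016,"hub")
cen((S<90)&(V>75)&(H>0),(100,230,135,262),.030,"lens")
cen((V>150)&(S>80),(132,240,162,265),.014,"stamp")
cen(((V<80)&(S<130))|((H>18)&(H<32)&(V>150)),(136,275,165,305),.03,"cart")
cen((S<70)&(V>90),(380,205,470,305),.005,"tray")
cen((S<40)&(V>200),(215,240,245,292),.09,"fork")
for z,k in((.09,(.092)),):
    pass
```

```text
disc ((296.4808044433594, 244.78469848632812), (77.15393829345703, 77.55632781982422), 79.89835357666016) [ 0.55099202 -0.03073029  0.052     ]
knob V [81, 130, 167, 150, 107, 105, 105, 105, 108, 106, 100, 104, 106, 110, 226, 234, 233] peg [173, 164, 150, 97, 57, 58, 55, 65, 87, 90, 84, 82, 86, 81, 75, 92, 122, 126]
knob [245.3 255.2] P [0.5266 0.0886 0.112 ] boxc [0.5202 0.0814 0.112 ] size [0.0387 0.0588] longdir 179.7
knob [253.2 259. ] P [0.5177 0.0708 0.112 ] boxc [0.5178 0.0712 0.112 ] size [0.0182 0.0181] longdir -90.5
peg [338.2 229.4] P [ 0.5829 -0.1225  0.122 ] boxc [ 0.5838 -0.1232  0.122 ] size [0.0114 0.0136] longdir 178.8
hub [117.1 291.3] P [0.4422 0.408  0.016 ] boxc [0.4423 0.4079 0.016 ] size [0.0285 0.0443] longdir -166.7
lens [116.1 244.6] P [0.5559 0.4085 0.03  ] boxc [0.5561 0.4087 0.03  ] size [0.0244 0.0268] longdir -178.8
stamp [145.8 251.7] P [0.5381 0.34   0.014 ] boxc [0.5381 0.34   0.014 ] size [0.0399 0.0257] longdir -38.2
cart [148.8 289.3] P [0.4471 0.3272 0.03  ] boxc [0.4458 0.3271 0.03  ] size [0.0456 0.0272] longdir -30.6
tray [423.5 256.1] P [ 0.5216 -0.3497  0.005 ] boxc [ 0.5225 -0.3503  0.005 ] size [0.1635 0.2028] longdir 178.8
fork [231.8 265.5] P [0.5034 0.1212 0.09  ] boxc [0.4961 0.1199 0.09  ] size [0.038  0.0632] longdir -160.9
```

```bash
python3 -c "
from h import *
go([.517,.0712,.2],np.radians(18.5))"
```

```text
go [0.517 0.071 0.2  ] shift [ 0.4959 -0.4621  0.0134] turn [ -0.   -0.  -82.5] q7 -0.05 q [ 1.08  0.42 -0.01  1.61  0.    1.11 -0.05]
```

```bash
R='[0.4959,-0.4621,0.0134,0,0,-82.5,0.07]'; python3 -m creep '[[0.25,-0.23,0.007,0,0,-41,0.07],[0.25,-0.23,0.007,0,0,-41,0.07],[0.25,-0.23,0.007,0,0,-41,0.07],[0.25,-0.23,0.007,0,0,-41,0.07],[0.4959,-0.4621,0.0134,0,0,-82.5,0.07],[0.4959,-0.4621,0.0134,0,0,-82.5,0.07],[0.4959,-0.4621,0.0134,0,0,-82.5,0.07],[0.4959,-0.4621,0.0134,0,0,-82.5,0.07],[0.4959,-0.4621,0.0134,0,0,-82.5,0.07],[0.4959,-0.4621,0.0134,0,0,-82.5,0.07],[0.4959,-0.4621,0.0134,0,0,-82.5,0.07],[0.4959,-0.4621,0.0134,0,0,-82.5,0.07]]'; python3 -c "
from h import *
go([.517,.0712,.2],np.radians(18.5))"
```

```text
time: 1.2
ee_pos: [0.4538, -0.0933, 0.2037]
tool_rot: [0.0, 0.581, 0.814, -0.0]
ft_force: [1.7, -0.9, 0.9]
finger_gap: 0.0701
grip_force: 0.0
go [0.517 0.071 0.2  ] shift [0.1352 0.1131 0.0037] turn [0.  0.  0.4] q7 0.37 q [ 0.61  0.17 -0.52  2.    0.1   1.    0.37]
```

```bash
python3 -m creep '[[0.1352,0.1131,0.0037,0,0,0,0.07],[0.1352,0.1131,0.0037,0,0,0,0.07],[0.1352,0.1131,0.0037,0,0,0,0.07],[0.1352,0.1131,0.0037,0,0,0,0.07],[0.1352,0.1131,0.0037,0,0,0,0.07],[0.1352,0.1131,0.0037,0,0,0,0.07],[0.1352,0.1131,0.0037,0,0,0,0.07]]'; python3 -c "
from h import *
go([.517,.0712,.088],np.radians(18.5))
s=snap('top','top1')"
```

```text
time: 1.78
ee_pos: [0.5178, 0.069, 0.1995]
tool_rot: [-0.0, 0.584, 0.812, -0.0]
ft_force: [-0.3, -0.8, 0.2]
finger_gap: 0.0702
grip_force: 0.0
go [0.517 0.071 0.088] shift [0.0022 0.     0.1115] turn [-0.  -0.   0.1] q7 -0.05 q [ 0.32  0.3  -0.61  1.87  0.2   1.03 -0.05]
```

```bash
python3 -m creep '[[0.002,0,0.04,0,0,0,0.07],[0.002,0,0.08,0,0,0,0.07],[0.002,0,0.1,0,0,0,0.07],[0.002,0,0.1115,0,0,0,0.07],[0.002,0,0.1115,0,0,0,0.07],[0.002,0,0.1115,0,0,0,0],[0.002,0,0.1115,0,0,0,0],[0.002,0,0.1115,0,0,0,0],[0.002,0,0.1115,0,0,0,0],[0.002,0,0.1115,0,0,0,0]]'; python3 -c "
from h import *
go([.517,.0712,.088],np.radians(18.5))"
```

```text
time: 2.67
ee_pos: [0.5178, 0.0707, 0.0891]
tool_rot: [0.001, 0.584, 0.812, 0.0]
ft_force: [-1.1, -0.2, 0.1]
finger_gap: 0.0405
grip_force: 0.0
go [0.517 0.071 0.088] shift [ 0.0007 -0.0006  0.0011] turn [ 0.1  0.  -0. ] q7 -0.15 q [ 0.26  0.45 -0.56  1.96  0.32  0.82 -0.15]
```

Fingers close slowly (~70 mm/s); continue closing, then lift.

```bash
python3 -m creep '[[0,0,0,0,0,0,0],[0,0,0,0,0,0,0],[0,0,0,0,0,0,0],[0,0,0,0,0,0,0],[0,0,0,0,0,0,0],[0,0,-0.008,0,0,0,0],[0,0,-0.02,0,0,0,0],[0,0,-0.035,0,0,0,0],[0,0,-0.05,0,0,0,0],[0,0,-0.065,0,0,0,0],[0,0,-0.065,0,0,0,0]]'; python3 -c "
from h import *
D=np.array([.551,-.031,0]);a=np.radians(18.5);x=np.array([np.cos(a),np.sin(a),0]);y=np.array([-np.sin(a),np.cos(a),0])
n=D+.160*y;print(n)
go(n-.062*x+[0,0,.155],a)"
```

```text
time: 3.58
ee_pos: [0.5187, 0.0712, 0.1568]
tool_rot: [0.002, 0.584, 0.812, 0.001]
ft_force: [0.7, 0.3, -0.3]
finger_gap: 0.0214
grip_force: 30.0
[0.50023125 0.12073178 0.        ]
go [0.441 0.101 0.155] shift [ 0.0529 -0.0638  0.0015] turn [0.2 0.1 0. ] q7 -0.09 q [ 0.3   0.36 -0.6   1.91  0.25  0.95 -0.09]
```

```bash
python3 -m creep '[[0.003,-0.03,0,0,0,0,0],[0.01,-0.062,0,0,0,0,0],[0.035,-0.0638,0,0,0,0,0],[0.0525,-0.0638,0,0,0,0,0],[0.0525,-0.0638,0.01,0,0,0,0],[0.0525,-0.0638,0.025,0,0,0,0],[0.0525,-0.0638,0.038,0,0,0,0],[0.0525,-0.0638,0.044,0,0,0,0],[0.0525,-0.0638,0.044,0,0,0,0],[0.0525,-0.0638,0.044,0,0,0,0]]'; python3 -c "
from h import *
D=np.array([.551,-.031,0]);a=np.radians(18.5);x=np.array([np.cos(a),np.sin(a),0]);y=np.array([-np.sin(a),np.cos(a),0])
n=D+.160*y
go(n+[0,0,.112],a)
s=snap('side');p=proj(s,n+[0,0,.09]);print(p)
u,v=map(int,p);c=s['bgr'][v-50:v+50,u-70:u+70];cv2.imwrite('pics/s1.png',cv2.resize(c,None,fx=5,fy=5,interpolation=cv2.INTER_CUBIC))"
```

```text
time: 4.42
ee_pos: [0.4402, 0.1003, 0.1094]
tool_rot: [-0.0, 0.584, 0.812, -0.0]
ft_force: [-0.0, -0.0, -1.5]
finger_gap: 0.0218
grip_force: 30.0
go [0.5   0.121 0.112] shift [ 0.0003  0.0634 -0.0026] turn [-0. -0.  0.] q7 -0.2 q [ 0.26  0.31 -0.63  2.11  0.25  0.8  -0.2 ]
[275.97192265 275.54546491]
```

View pics/s1.png

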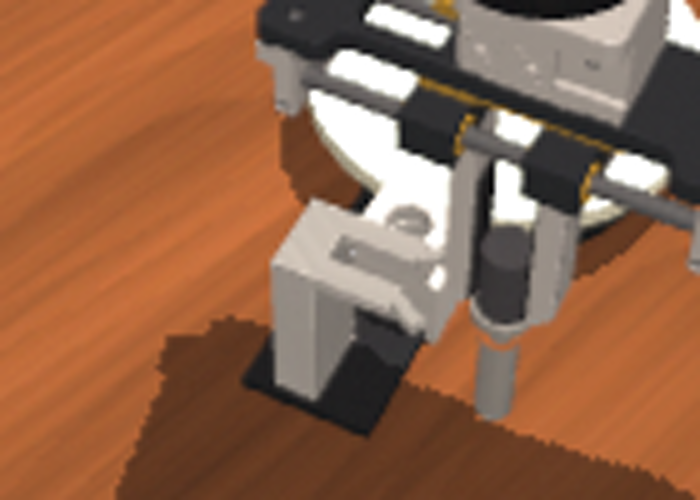

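```bash
python3 -m creep '[[0,0.008,-0.002,0,0,0,0],[0,0.016,-0.002,0,0,0,0],[0,0.022,-0.002,0,0,0,0],[0,0.028,-0.002,0,0,0,0],[0,0.034,-0.002,0,0,0,0],[0,0.034,-0.002,0,0,0,0]]'; python3 -m creep '[[0,0.006,0,0,0,0,0],[0,0.012,0,0,0,0,0],[0,0.018,0,0,0,0,0],[0,0.024,0,0,0,0,0],[0,0.029,0,0,0,0,0],[0,0.029,0,0,0,0,0],[0,0.029,0,0,0,0,0]]';python3 -c "
from h import *
D=np.array([.551,-.031,0]);a=np.radians(18.5);x=np.array([np.cos(a),np.sin(a),0]);y=np.array([-np.sin(a),np.cos(a),0])
n=D+.160*y
go(n+[0,0,.107],a)
s=snap('side');p=proj(s,n+[0,0,.09]);print(p)
u,v=map(int,p);c=s['bgr'][v-50:v+50,u-70:u+70];cv2.imwrite('pics/s2.png',cv2.resize(c,None,fx=5,fy=5,interpolation=cv2.INTER_CUBIC))"
```

```text
time: 4.97
ee_pos: [0.4735, 0.1116, 0.1113]
tool_rot: [-0.0, 0.584, 0.812, 0.0]
ft_force: [-0.1, -0.2, -1.1]
finger_gap: 0.0214
grip_force: 30.0
time: 5.55
ee_pos: [0.5, 0.1204, 0.1112]
tool_rot: [-0.0, 0.584, 0.812, -0.0]
ft_force: [-0.7, -0.1, -1.6]
finger_gap: 0.0214
grip_force: 30.0
go [0.5   0.121 0.107] shift [0.0002 0.0004 0.0042] turn [-0. -0.  0.] q7 -0.24 q [ 0.2   0.41 -0.6   1.96  0.31  0.86 -0.24]
[275.97192265 275.54546491]
```

View pics/s2.png

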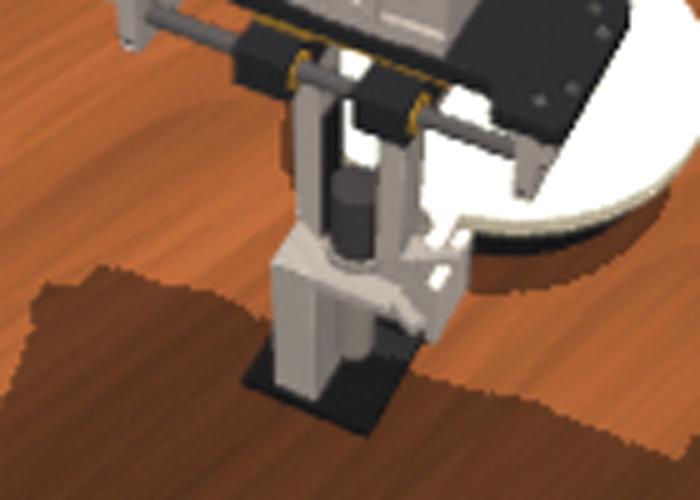

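The pin's neck is in the slot with no side force. Next I lower it onto its collar and release.

```bash
python3 -m creep '[[0,0,0.002,0,0,0,0],[0,0,0.003,0,0,0,0],[0,0,0.004,0,0,0,0],[0,0,0.004,0,0,0,0],[0,0,0.004,0,0,0,0]]'; python3 -m creep '[[0,0,0,0,0,0,0.05],[0,0,0,0,0,0,0.05],[0,0,0,0,0,0,0.05],[0,0,0,0,0,0,0.05],[0,0,0,0,0,0,0.05],[0,0,-0.015,0,0,0,0.07],[0,0,-0.05,0,0,0,0.07],[0,0,-0.09,0,0,0,0.07],[0,0,-0.11,0,0,0,0.07],[0,0,-0.11,0,0,0,0.07]]'; python3 -c "
from h import *
go([.5381,.34,.16],np.radians(-38.2+90))
go([.5381,.34,.16],np.radians(-38.2))
"
```

```text
time: 6.02
ee_pos: [0.4998, 0.1203, 0.1073]
tool_rot: [-0.0, 0.584, 0.812, -0.0]
ft_force: [-0.8, 0.2, -1.1]
finger_gap: 0.0215
grip_force: 30.0
time: 6.85
ee_pos: [0.5017, 0.121, 0.2217]
tool_rot: [0.002, 0.584, 0.812, 0.002]
ft_force: [0.3, -0.3, 0.2]
finger_gap: 0.0701
grip_force: 0.0
go [0.538 0.34  0.16 ] shift [0.1962 0.1036 0.0621] turn [  0.3   0.2 -33.3] q7 -0.14 q [ 0.27  0.27 -0.66  1.86  0.19  1.07 -0.14]
go [0.538 0.34  0.16 ] shift [0.1962 0.1036 0.0621] turn [ 0.4 -0.1 56.7] q7 -0.14 q [ 0.27  0.27 -0.66  1.86  0.19  1.07 -0.14]
```

```bash
cat >> h.py <<'E'
D=np.array([.551,-.031,0]);A=np.radians(18.5);X=np.array([np.cos(A),np.sin(A),0]);Y=np.array([-np.sin(A),np.cos(A),0])
def slot(u,v,z): return D+u*X+v*Y+[0,0,z]
def meas(s,roi=(80,215,200,330),z0=0.):
    hsv=cv2.cvtColor(s["bgr"],cv2.COLOR_BGR2HSV);H,S,V=[hsv[...,i].astype(int) for i in range(3)]
    M=dict(hub=((S<60)&(V>170),.016),lens=((S<90)&(V>75),.030),stamp=((V>150)&(S>80),.014),cart=(((V<80)&(S<130))|((H>18)&(H<32)&(V>150)),.03));out={}
    for n,(m,z) in M.items():
        for k in blobs(s,m,25,roi)[:4]:
            pts=np.array([cast(s,p,z+z0) for p in cv2.boxPoints(cv2.minAreaRect(k))]);a,b=pts[1]-pts[0],pts[2]-pts[1]
            la,lb=np.linalg.norm(a),np.linalg.norm(b);L=a if la>lb else b
            print(n,np.round(pts.mean(0)[:2],4),"size",np.round(sorted([la,lb]),3),"longdir",round(np.degrees(np.arctan2(L[1],L[0]))%180,1))
E
python3 -m creep '[[0.1,0.05,0,0,0,-16,0.06],[0.1,0.05,0,0,0,-16,0.06],[0.1,0.05,0,0,0,-16,0.06],[0.1962,0.1036,0.03,0,0,-33.3,0.06],[0.1962,0.1036,0.0621,0,0,-33.3,0.06],[0.1962,0.1036,0.0621,0,0,-33.3,0.06],[0.1962,0.1036,0.0621,0,0,-33.3,0.06],[0.1962,0.1036,0.0621,0,0,-33.3,0.06]]'
python3 -c "
from h import *
go([.5381,.34,.012],np.radians(51.8))
s=snap('top','top2');meas(s)
c=s['bgr'][240:295,205:275];cv2.imwrite('pics/t2.png',cv2.resize(c,None,fx=6,fy=6,interpolation=cv2.INTER_CUBIC))"
```

```text
time: 7.52
ee_pos: [0.5343, 0.3408, 0.1527]
tool_rot: [-0.002, 0.326, 0.945, -0.001]
ft_force: [-0.1, -1.1, 0.1]
finger_gap: 0.0601
grip_force: 0.0
go [0.538 0.34  0.012] shift [-0.0039  0.0021  0.1407] turn [-0.2 -0.2  0.2] q7 -0.05 q [-0.09  0.6  -0.74  1.62  0.44  1.09 -0.05]
lens [0.3727 0.2626] size [0.029 0.113] longdir 107.2
lens [0.5936 0.4594] size [0.011 0.092] longdir 63.3
stamp [0.5416 0.337 ] size [0.024 0.029] longdir 141.8
cart [0.4868 0.3568] size [0.107 0.4  ] longdir 38.0
cart [0.3695 0.4765] size [0.008 0.043] longdir 45.9
```

View pics/t2.png

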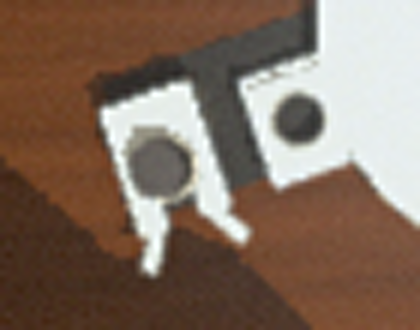

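The pin stands parked in the fork (knob at about (232,268)) and the bore hole is empty. Now I pick up the stamp.

```bash
python3 -m creep '[[-0.004,0.002,0.04,0,0,0,0.06],[-0.004,0.002,0.08,0,0,0,0.06],[-0.004,0.002,0.115,0,0,0,0.06],[-0.004,0.002,0.132,0,0,0,0.06],[-0.004,0.002,0.14,0,0,0,0.06],[-0.004,0.002,0.14,0,0,0,0]]'; python3 -m creep '[[0,0,0,0,0,0,0],[0,0,0,0,0,0,0],[0,0,0,0,0,0,0],[0,0,0,0,0,0,0],[0,0,0,0,0,0,0],[0,0,0,0,0,0,0],[0,0,-0.02,0,0,0,0],[0,0,-0.06,0,0,0,0],[0,0,-0.1,0,0,0,0],[0,0,-0.12,0,0,0,0]]'
python3 -c "
from h import *
go(slot(.04,.038,.13),A)"
```

```text
time: 8.07
ee_pos: [0.5405, 0.3369, 0.0149]
tool_rot: [-0.0, 0.328, 0.945, -0.001]
ft_force: [-0.3, 1.0, 0.6]
finger_gap: 0.0562
grip_force: 0.0
time: 8.9
ee_pos: [0.541, 0.3395, 0.1398]
tool_rot: [0.001, 0.327, 0.945, 0.002]
ft_force: [0.8, 0.6, -0.3]
finger_gap: 0.0255
grip_force: 30.0
go [0.577 0.018 0.13 ] shift [-0.227  -0.2308  0.0092] turn [ 0.2 -0.  33.3] q7 -0.05 q [-0.09  0.62 -0.73  1.63  0.46  1.07 -0.05]
```

```bash
python3 -m creep '[[-0.03,-0.03,-0.03,0,0,7,0],[-0.06,-0.06,-0.03,0,0,14,0],[-0.09,-0.09,-0.03,0,0,20,0],[-0.12,-0.12,-0.03,0,0,27,0],[-0.15,-0.15,-0.03,0,0,33.3,0],[-0.18,-0.18,-0.03,0,0,33.3,0],[-0.21,-0.21,-0.02,0,0,33.3,0],[-0.227,-0.2308,0,0,0,33.3,0],[-0.227,-0.2308,0.009,0,0,33.3,0],[-0.227,-0.2308,0.009,0,0,33.3,0],[-0.227,-0.2308,0.009,0,0,33.3,0]]'
python3 -c "
from h import *
go(slot(.04,.038,.066),A)"
```

```text
time: 9.82
ee_pos: [0.5757, 0.0173, 0.1262]
tool_rot: [-0.001, 0.584, 0.812, 0.0]
ft_force: [-0.3, 0.8, 0.3]
finger_gap: 0.0258
grip_force: 30.0
go [0.577 0.018 0.066] shift [-0.      0.0013  0.0602] turn [-0.  -0.1  0. ] q7 -0.02 q [ 0.36  0.49 -0.57  1.8   0.32  0.94 -0.02]
```

```bash
python3 -m creep '[[0,0,0.03,0,0,0,0],[0,0,0.05,0,0,0,0],[0,0,0.058,0,0,0,0],[0,0,0.061,0,0,0,0],[0,0,0.061,0,0,0,0],[0,0,0.061,0,0,0,0.046],[0,0,0.061,0,0,0,0.046],[0,0,0.061,0,0,0,0.046],[0,0,0.061,0,0,0,0.046]]'
python3 -m creep '[[0,0,-0.02,0,0,0,0.046],[0,0,-0.06,0,0,0,0.05],[0,0,-0.1,0,0,0,0.06],[0,0,-0.1,0,0,0,0.06]]'
python3 -c "
from h import *
s=snap('top','top3');meas(s)
go([.556,.4085,.12],np.radians(51.8))"
```

```text
time: 10.57
ee_pos: [0.5762, 0.0171, 0.0657]
tool_rot: [0.0, 0.584, 0.812, 0.0]
ft_force: [-0.3, -0.1, 0.2]
finger_gap: 0.0452
grip_force: 0.0
time: 10.9
ee_pos: [0.5789, 0.0175, 0.1723]
tool_rot: [0.003, 0.584, 0.812, 0.003]
ft_force: [0.8, 0.5, 0.9]
finger_gap: 0.0586
grip_force: 0.0
hub [0.4423 0.4079] size [0.028 0.044] longdir 13.3
lens [0.4433 0.4023] size [0.033 0.048] longdir 12.5
lens [0.5561 0.4087] size [0.024 0.027] longdir 1.2
cart [0.4464 0.3277] size [0.025 0.046] longdir 148.8
go [0.556 0.408 0.12 ] shift [0.3783 0.1032 0.0489] turn [  0.3   0.2 -33.3] q7 0.0 q [ 0.38  0.44 -0.6   1.77  0.29  1.02  0.  ]
```

```bash
python3 -m creep '[[0.04,0.011,0,0,0,-6,0.07],[0.08,0.022,0,0,0,-12,0.07],[0.12,0.033,0,0,0,-18,0.07],[0.16,0.044,0,0,0,-24,0.07],[0.2,0.055,0,0,0,-30,0.07],[0.24,0.066,0,0,0,-33.3,0.07],[0.28,0.077,0.02,0,0,-33.3,0.07],[0.32,0.088,0.03,0,0,-33.3,0.07],[0.36,0.099,0.049,0,0,-33.3,0.07],[0.3783,0.1032,0.049,0,0,-33.3,0.07],[0.3783,0.1032,0.049,0,0,-33.3,0.07],[0.3783,0.1032,0.049,0,0,-33.3,0.07]]'
python3 -c "
from h import *
go([.556,.4085,.012],np.radians(51.8))"
```

```text
time: 11.95
ee_pos: [0.5522, 0.4097, 0.1148]
tool_rot: [-0.001, 0.326, 0.945, -0.0]
ft_force: [0.3, -1.0, -0.4]
finger_gap: 0.0706
grip_force: 0.0
go [0.556 0.408 0.012] shift [-0.0039  0.0016  0.1028] turn [-0.1 -0.1  0.2] q7 -0.13 q [-0.23  0.73 -0.7   1.5   0.5   1.09 -0.13]
```

```bash
python3 -m creep '[[-0.002,0,0.04,0,0,0,0.07],[-0.002,0,0.07,0,0,0,0.07],[-0.002,0,0.09,0,0,0,0.07],[-0.002,0,0.1,0,0,0,0.07],[-0.002,0,0.1,0,0,0,0.07],[-0.002,0,0.1,0,0,0,0]]'; python3 -m creep '[[0,0,0,0,0,0,0],[0,0,0,0,0,0,0],[0,0,0,0,0,0,0],[0,0,0,0,0,0,0],[0,0,0,0,0,0,0],[0,0,0,0,0,0,0],[0,0,0,0,0,0,0],[0,0,-0.02,0,0,0,0],[0,0,-0.06,0,0,0,0],[0,0,-0.1,0,0,0,0],[0,0,-0.14,0,0,0,0],[0,0,-0.14,0,0,0,0]]'
python3 -c "
from h import *
go(slot(-.04,.038,.13),A)"
```

```text
time: 12.45
ee_pos: [0.5559, 0.4065, 0.017]
tool_rot: [0.0, 0.328, 0.945, 0.0]
ft_force: [0.1, -0.3, 0.6]
finger_gap: 0.0661
grip_force: 0.0
time: 13.45
ee_pos: [0.5572, 0.4093, 0.1643]
tool_rot: [0.002, 0.327, 0.945, 0.004]
ft_force: [1.0, 1.7, -0.5]
finger_gap: 0.0335
grip_force: 30.0
go [ 0.501 -0.008  0.13 ] shift [-0.2136 -0.3627  0.0314] turn [ 0.5 -0.  33.3] q7 -0.1 q [-0.21  0.68 -0.72  1.47  0.47  1.16 -0.1 ]
```

```bash
python3 -m creep '[[-0.018,-0.03,-0.02,0,0,6,0],[-0.036,-0.06,-0.03,0,0,12,0],[-0.054,-0.09,-0.03,0,0,18,0],[-0.072,-0.12,-0.03,0,0,24,0],[-0.09,-0.15,-0.03,0,0,30,0],[-0.108,-0.183,-0.03,0,0,33.3,0],[-0.126,-0.214,-0.03,0,0,33.3,0],[-0.145,-0.246,-0.03,0,0,33.3,0],[-0.163,-0.278,-0.03,0,0,33.3,0],[-0.181,-0.31,-0.03,0,0,33.3,0],[-0.2,-0.34,-0.03,0,0,33.3,0],[-0.2136,-0.3627,0,0,0,33.3,0]]'
python3 -m creep '[[0,0,0.02,0,0,0,0],[0,0,0.03,0,0,0,0],[0,0,0.03,0,0,0,0]]'
python3 -c "
from h import *
go(slot(-.04,.038,.0685),A)"
```

```text
time: 14.45
ee_pos: [0.5009, -0.0133, 0.1597]
tool_rot: [0.003, 0.585, 0.811, 0.001]
ft_force: [3.3, -0.4, -0.6]
finger_gap: 0.0335
grip_force: 30.0
time: 14.7
ee_pos: [0.4978, -0.0098, 0.1245]
tool_rot: [-0.001, 0.584, 0.812, -0.001]
ft_force: [-1.9, -0.2, -0.9]
finger_gap: 0.0334
grip_force: 30.0
go [ 0.501 -0.008  0.068] shift [0.0009 0.0038 0.056 ] turn [-0.2 -0.1  0. ] q7 0.06 q [ 0.44  0.36 -0.57  1.99  0.25  0.86  0.06]
```

```bash
python3 -m creep '[[0,0.002,0.03,0,0,0,0],[0,0.002,0.046,0,0,0,0],[0,0.002,0.053,0,0,0,0],[0,0.002,0.057,0,0,0,0],[0,0.002,0.057,0,0,0,0],[0,0.002,0.057,0,0,0,0.054],[0,0.002,0.057,0,0,0,0.054],[0,0.002,0.057,0,0,0,0.054],[0,0.002,0.057,0,0,0,0.054],[0,0.002,0.057,0,0,0,0.054]]'
python3 -m creep '[[0,0,-0.02,0,0,0,0.054],[0,0,-0.06,0,0,0,0.054],[0,0,-0.1,0,0,0,0.06],[0,0,-0.12,0,0,0,0.06]]'
python3 -c "
from h import *
s=snap('top','top4');meas(s)
go([.4464,.3277,.12],np.radians(58.8))"
```

```text
time: 15.53
ee_pos: [0.501, -0.0097, 0.0696]
tool_rot: [0.0, 0.584, 0.812, 0.0]
ft_force: [-0.7, -0.2, 0.8]
finger_gap: 0.0536
grip_force: 0.0
time: 15.87
ee_pos: [0.5019, -0.0092, 0.1934]
tool_rot: [0.002, 0.584, 0.812, 0.001]
ft_force: [0.8, -0.8, 1.3]
finger_gap: 0.0595
grip_force: 0.0
hub [0.4423 0.4079] size [0.028 0.044] longdir 13.3
lens [0.4433 0.4023] size [0.033 0.048] longdir 12.5
cart [0.446  0.3275] size [0.026 0.045] longdir 150.1
go [0.446 0.328 0.12 ] shift [0.3378 0.0528 0.0748] turn [  0.3   0.3 -40.3] q7 0.12 q [ 0.48  0.26 -0.6   1.92  0.18  1.    0.12]
```

```bash
python3 -m creep '[[0.04,0.006,0,0,0,-6,0.06],[0.08,0.012,0,0,0,-12,0.06],[0.12,0.018,0,0,0,-18,0.06],[0.16,0.025,0,0,0,-24,0.06],[0.2,0.031,0,0,0,-30,0.06],[0.24,0.037,0.02,0,0,-36,0.06],[0.28,0.044,0.04,0,0,-40.3,0.06],[0.32,0.05,0.06,0,0,-40.3,0.06],[0.3378,0.0528,0.0748,0,0,-40.3,0.06],[0.3378,0.0528,0.0748,0,0,-40.3,0.06],[0.3378,0.0528,0.0748,0,0,-40.3,0.06],[0.3378,0.0528,0.0748,0,0,-40.3,0.06]]'
python3 -c "
from h import *
go([.4464,.3277,.014],np.radians(58.8))"
```

```text
time: 16.92
ee_pos: [0.4439, 0.327, 0.1145]
tool_rot: [-0.0, 0.269, 0.963, -0.0]
ft_force: [-0.8, 0.1, -0.6]
finger_gap: 0.0602
grip_force: 0.0
go [0.446 0.328 0.014] shift [-0.0018  0.0019  0.1005] turn [-0. -0. -0.] q7 -0.04 q [-0.09  0.52 -0.77  1.87  0.44  0.94 -0.04]
```

```bash
python3 -m creep '[[-0.001,0.001,0.04,0,0,0,0.06],[-0.001,0.001,0.07,0,0,0,0.06],[-0.001,0.001,0.09,0,0,0,0.06],[-0.001,0.001,0.1,0,0,0,0.06],[-0.001,0.001,0.1,0,0,0,0.06],[-0.001,0.001,0.1,0,0,0,0]]'; python3 -m creep '[[0,0,0,0,0,0,0],[0,0,0,0,0,0,0],[0,0,0,0,0,0,0],[0,0,0,0,0,0,0],[0,0,0,0,0,0,0],[0,0,0,0,0,0,0],[0,0,0,0,0,0,0],[0,0,-0.02,0,0,0,0],[0,0,-0.06,0,0,0,0],[0,0,-0.1,0,0,0,0],[0,0,-0.14,0,0,0,0],[0,0,-0.16,0,0,0,0]]'
python3 -c "
from h import *
go(slot(.04,-.038,.19),A)"
```

```text
time: 17.42
ee_pos: [0.4459, 0.3275, 0.0155]
tool_rot: [0.0, 0.269, 0.963, 0.0]
ft_force: [0.2, 0.5, -0.1]
finger_gap: 0.056
grip_force: 0.0
time: 18.42
ee_pos: [0.4456, 0.3289, 0.1788]
tool_rot: [0.001, 0.269, 0.963, 0.001]
ft_force: [1.3, -0.1, -0.0]
finger_gap: 0.0236
grip_force: 30.0
go [ 0.601 -0.054  0.19 ] shift [-0.3313 -0.2475 -0.0116] turn [ 0.2  0.  40.3] q7 0.02 q [-0.04  0.44 -0.82  1.81  0.37  1.05  0.02]
```

```bash
python3 -m creep '[[-0.03,-0.022,-0.01,0,0,6,0],[-0.06,-0.045,-0.012,0,0,12,0],[-0.09,-0.067,-0.012,0,0,18,0],[-0.12,-0.09,-0.012,0,0,24,0],[-0.15,-0.112,-0.012,0,0,30,0],[-0.18,-0.134,-0.012,0,0,36,0],[-0.21,-0.157,-0.012,0,0,40.3,0],[-0.24,-0.179,-0.012,0,0,40.3,0],[-0.27,-0.202,-0.012,0,0,40.3,0],[-0.3,-0.224,-0.012,0,0,40.3,0],[-0.3313,-0.2475,-0.012,0,0,40.3,0],[-0.3313,-0.2475,0,0,0,40.3,0]]'
python3 -m creep '[[0,0,0.03,0,0,0,0],[0,0,0.05,0,0,0,0],[0,0,0.05,0,0,0,0]]'
python3 -c "
from h import *
go(slot(.04,-.038,.0675),A)"
```

```text
time: 19.42
ee_pos: [0.6027, -0.0638, 0.1754]
tool_rot: [0.002, 0.588, 0.809, -0.0]
ft_force: [1.4, -0.1, -1.2]
finger_gap: 0.0234
grip_force: 30.0
time: 19.67
ee_pos: [0.598, -0.0556, 0.1206]
tool_rot: [-0.003, 0.584, 0.812, -0.001]
ft_force: [-1.3, -0.0, -1.2]
finger_gap: 0.0236
grip_force: 30.0
go [ 0.601 -0.054  0.068] shift [0.0001 0.0035 0.0531] turn [-0.3 -0.1 -0. ] q7 0.11 q [ 0.44  0.53 -0.52  1.74  0.31  0.96  0.11]
```

```bash
python3 -m creep '[[0,0.002,0.03,0,0,0,0],[0,0.002,0.044,0,0,0,0],[0,0.002,0.051,0,0,0,0],[0,0.002,0.053,0,0,0,0],[0,0.002,0.0535,0,0,0,0],[0,0.002,0.0535,0,0,0,0.044],[0,0.002,0.0535,0,0,0,0.044],[0,0.002,0.0535,0,0,0,0.044],[0,0.002,0.0535,0,0,0,0.044],[0,0.002,0.0535,0,0,0,0.044]]'
python3 -m creep '[[0,0,-0.02,0,0,0,0.044],[0,0,-0.06,0,0,0,0.044],[0,0,-0.1,0,0,0,0.06],[0,0,-0.12,0,0,0,0.06]]'
python3 -c "
from h import *
s=snap('top','top5');meas(s)
go([.4423,.4079,.12],np.radians(103.3))"
```

```text
time: 20.5
ee_pos: [0.6023, -0.0549, 0.0713]
tool_rot: [0.0, 0.584, 0.812, 0.0]
ft_force: [-0.3, 0.2, -0.1]
finger_gap: 0.0441
grip_force: 0.0
time: 20.83
ee_pos: [0.6033, -0.0545, 0.1955]
tool_rot: [0.002, 0.584, 0.812, 0.001]
ft_force: [-0.0, 0.4, 0.8]
finger_gap: 0.0539
grip_force: 0.0
hub [0.4423 0.4079] size [0.028 0.044] longdir 13.3
lens [0.4433 0.4023] size [0.033 0.048] longdir 12.5
go [0.442 0.408 0.12 ] shift [ 0.4903 -0.0075  0.0763] turn [  0.2   0.4 -84.8] q7 0.15 q [ 0.46  0.45 -0.56  1.67  0.26  1.09  0.15]
```

View pics/top5.png

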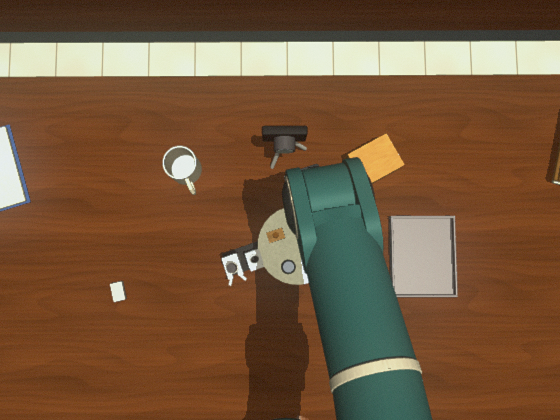

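All three placed so far show upright on the disc as far as visible (stamp (275,235), lens (288,267)); the hub is untouched at (117,292). I'll take it by its long sides.

```bash
python3 -m creep '[[0.04,-0.001,0,0,0,2,0.075],[0.08,-0.001,0,0,0,4,0.075],[0.12,-0.002,0,0,0,5.2,0.075],[0.16,-0.002,0,0,0,5.2,0.075],[0.2,-0.003,0,0,0,5.2,0.075],[0.24,-0.004,0,0,0,5.2,0.075],[0.28,-0.004,0,0,0,5.2,0.075],[0.32,-0.005,0,0,0,5.2,0.075],[0.36,-0.006,0,0,0,5.2,0.075],[0.4,-0.006,0.02,0,0,5.2,0.075],[0.44,-0.007,0.04,0,0,5.2,0.075],[0.48,-0.0075,0.06,0,0,5.2,0.075]]'
python3 -m creep '[[0.011,0,0.016,0,0,0,0.075],[0.011,0,0.016,0,0,0,0.075],[0.011,0,0.016,0,0,0,0.075]]'
python3 -c "
from h import *
go([.4423,.4079,.0115],np.radians(13.3))"
```

```text
time: 21.88
ee_pos: [0.4448, 0.3917, 0.1346]
tool_rot: [0.0, 0.621, 0.784, 0.0]
ft_force: [1.0, 0.5, 0.2]
finger_gap: 0.0756
grip_force: 0.0
time: 22.13
ee_pos: [0.4422, 0.401, 0.1183]
tool_rot: [-0.0, 0.62, 0.785, -0.001]
ft_force: [-0.3, -0.5, 0.3]
finger_gap: 0.0749
grip_force: 0.0
go [0.442 0.408 0.012] shift [0.0067 0.0019 0.1068] turn [-0.1  0.   0.1] q7 -0.87 q [-0.31  0.55 -0.63  1.75  0.39  0.97 -0.87]
```

```bash
python3 -m creep '[[0.005,0.002,0.04,0,0,0,0.075],[0.005,0.002,0.07,0,0,0,0.075],[0.005,0.002,0.09,0,0,0,0.075],[0.005,0.002,0.1,0,0,0,0.075],[0.005,0.002,0.106,0,0,0,0.075],[0.005,0.002,0.106,0,0,0,0]]'; python3 -m creep '[[0,0,0,0,0,0,0],[0,0,0,0,0,0,0],[0,0,0,0,0,0,0],[0,0,0,0,0,0,0],[0,0,0,0,0,0,0],[0,0,0,0,0,0,0],[0,0,0,0,0,0,0],[0,0,-0.02,0,0,0,0],[0,0,-0.06,0,0,0,0],[0,0,-0.1,0,0,0,0],[0,0,-0.14,0,0,0,0],[0,0,-0.17,0,0,0,0]]'
python3 -c "
from h import *
go(slot(-.04,-.038,.19),A)"
```

```text
time: 22.63
ee_pos: [0.4444, 0.4056, 0.0133]
tool_rot: [0.0, 0.621, 0.784, 0.0]
ft_force: [-0.1, 0.2, -0.7]
finger_gap: 0.0712
grip_force: 0.0
time: 23.63
ee_pos: [0.4437, 0.4067, 0.1866]
tool_rot: [0.0, 0.62, 0.784, 0.001]
ft_force: [-0.2, 0.6, -0.4]
finger_gap: 0.046
grip_force: 30.0
go [ 0.525 -0.08   0.19 ] shift [-0.4921 -0.0329 -0.004 ] turn [ 0.1 -0.1 -5.2] q7 -0.83 q [-0.29  0.48 -0.67  1.69  0.33  1.09 -0.83]
```

```bash
python3 -m creep '[[-0.04,-0.003,-0.005,0,0,-2,0],[-0.08,-0.006,-0.005,0,0,-4,0],[-0.12,-0.008,-0.005,0,0,-5.2,0],[-0.16,-0.011,-0.005,0,0,-5.2,0],[-0.2,-0.014,-0.005,0,0,-5.2,0],[-0.24,-0.016,-0.005,0,0,-5.2,0],[-0.28,-0.019,-0.005,0,0,-5.2,0],[-0.32,-0.021,-0.005,0,0,-5.2,0],[-0.36,-0.024,-0.005,0,0,-5.2,0],[-0.4,-0.027,-0.005,0,0,-5.2,0],[-0.44,-0.03,-0.005,0,0,-5.2,0],[-0.475,-0.032,-0.005,0,0,-5.2,0]]'
python3 -m creep '[[-0.017,0,0.01,0,0,0,0],[-0.017,0,0.03,0,0,0,0],[-0.017,0,0.05,0,0,0,0],[-0.017,0,0.05,0,0,0,0]]'
python3 -c "
from h import *
go(slot(-.04,-.038,.066),A)"
```

```text
time: 24.63
ee_pos: [0.5217, -0.0662, 0.1884]
tool_rot: [0.0, 0.585, 0.811, -0.0]
ft_force: [0.5, -0.1, -1.4]
finger_gap: 0.0454
grip_force: 30.0
time: 24.97
ee_pos: [0.5255, -0.0794, 0.135]
tool_rot: [-0.002, 0.584, 0.812, -0.001]
ft_force: [-0.6, -0.6, -0.7]
finger_gap: 0.0459
grip_force: 30.0
go [ 0.525 -0.08   0.066] shift [-0.0004 -0.0002  0.069 ] turn [-0.2 -0.1 -0. ] q7 0.2 q [ 0.53  0.39 -0.53  1.9   0.25  0.91  0.2 ]
```

```bash
python3 -m creep '[[0,0,0.03,0,0,0,0],[0,0,0.055,0,0,0,0],[0,0,0.065,0,0,0,0],[0,0,0.069,0,0,0,0],[0,0,0.069,0,0,0,0],[0,0,0.069,0,0,0,0.064],[0,0,0.069,0,0,0,0.064],[0,0,0.069,0,0,0,0.064],[0,0,0.069,0,0,0,0.064],[0,0,0.069,0,0,0,0.064]]'
python3 -m creep '[[0,0,-0.02,0,0,0,0.064],[0,0,-0.06,0,0,0,0.064],[0,0,-0.1,0,0,0,0.064],[0,0,-0.12,0,0,0,0.06]]'
python3 -c "
from h import *
s=snap('side','side6')
go(D-.108*Y+[0,0,.18],A-np.pi/2+.01)"
```

```text
time: 25.8
ee_pos: [0.5275, -0.0797, 0.0695]
tool_rot: [0.0, 0.584, 0.812, 0.0]
ft_force: [0.1, 0.1, 0.6]
finger_gap: 0.0639
grip_force: 0.0
time: 26.13
ee_pos: [0.5284, -0.0793, 0.1933]
tool_rot: [0.002, 0.584, 0.812, 0.001]
ft_force: [1.1, 0.1, 1.0]
finger_gap: 0.0608
grip_force: 0.0
go [ 0.585 -0.133  0.18 ] shift [-0.0688  0.0356  0.016 ] turn [ 0.4 -0.1 89.4] q7 0.24 q [ 0.56  0.32 -0.56  1.85  0.2   1.02  0.24]
```

View pics/side6.png

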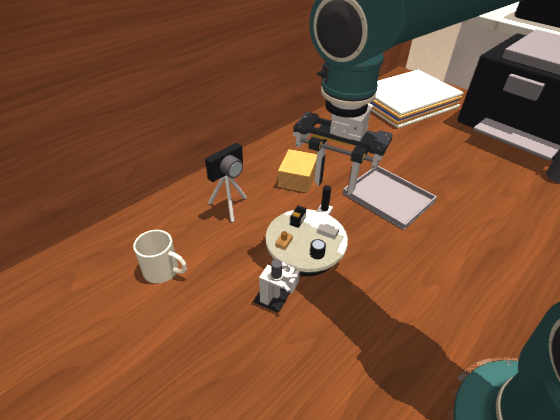

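All four stand on the disc: cartridge (298,216), stamp (285,240), lens (318,249), hub (327,231). The pin is parked at (277,272). Next is the hand knob.

```bash
python3 -m creep '[[-0.02,0.01,0,0,0,7,0.06],[-0.04,0.02,0,0,0,14,0.06],[-0.0688,0.0356,0,0,0,21,0.06],[-0.0688,0.0356,0,0,0,28,0.06],[-0.0688,0.0356,0.016,0,0,35,0.06],[-0.0688,0.0356,0.016,0,0,42,0.06],[-0.0688,0.0356,0.016,0,0,49,0.06],[-0.0688,0.0356,0.016,0,0,56,0.06],[-0.0688,0.0356,0.016,0,0,63,0.06],[-0.0688,0.0356,0.016,0,0,70,0.06],[-0.0688,0.0356,0.016,0,0,77,0.06],[-0.0688,0.0356,0.016,0,0,84,0.06]]'
python3 -m creep '[[0,0,0,0,0,6,0.06],[0,0,0,0,0,6,0.06],[0,0,0,0,0,6,0.06]]'
python3 -c "
from h import *
go(D-.108*Y+[0,0,.103],A-np.pi/2)"
```

```text
time: 27.18
ee_pos: [0.5828, -0.1334, 0.173]
tool_rot: [-0.0, 0.978, 0.209, -0.0]
ft_force: [-0.3, 0.7, -0.3]
finger_gap: 0.0599
grip_force: 0.0
time: 27.43
ee_pos: [0.5828, -0.1333, 0.173]
tool_rot: [0.0, 0.987, 0.163, -0.0]
ft_force: [0.1, 0.4, 0.8]
finger_gap: 0.0599
grip_force: 0.0
go [ 0.585 -0.133  0.103] shift [0.0023 0.0009 0.07  ] turn [-0.   0.   0.2] q7 -1.15 q [ 0.33  0.42 -0.21  1.72  0.1   1.02 -1.15]
```

```bash
python3 -m creep '[[0.002,0.001,0.035,0,0,0,0.06],[0.002,0.001,0.06,0,0,0,0.06],[0.002,0.001,0.07,0,0,0,0.06],[0.002,0.001,0.07,0,0,0,0.06],[0.002,0.001,0.07,0,0,0,0],[0.002,0.001,0.07,0,0,0,0],[0.002,0.001,0.07,0,0,0,0],[0.002,0.001,0.07,0,0,0,0],[0.002,0.001,0.07,0,0,0,0],[0.002,0.001,0.07,0,0,0,0],[0.002,0.001,0.07,0,0,0,0],[0.002,0.001,0.07,0,0,0,0]]'
python3 -m creep '[[0.0047,-0.0001,0,0,0,-2.5,0],[0.0094,-0.0004,0,0,0,-5,0],[0.0141,-0.0009,0,0,0,-7.5,0],[0.0188,-0.0016,0,0,0,-10,0],[0.028,-0.0037,0,0,0,-15,0],[0.0369,-0.0065,0,0,0,-20,0]]'
python3 -c "
from h import *
o,e,r=pose();print(r.inv().apply(D-e), o['wrist_torque'])"
```

```text
time: 28.43
ee_pos: [0.5852, -0.1337, 0.1033]
tool_rot: [-0.0, 0.987, 0.161, 0.0]
ft_force: [-1.7, 1.7, 4.8]
finger_gap: 0.0193
grip_force: 30.0
time: 28.93
ee_pos: [0.6185, -0.1165, 0.1034]
tool_rot: [0.0, 0.944, 0.331, 0.0]
ft_force: [-0.4, -2.0, 3.6]
finger_gap: 0.0195
grip_force: 30.0
[ 0.0007608  -0.10899968  0.10325106] [-0.34543097  0.06168647 -0.0281215 ]
```

```bash
python3 -m creep '[[0.0094,-0.0004,0,0,0,-5,0],[0.0188,-0.0016,0,0,0,-10,0],[0.028,-0.0037,0,0,0,-15,0],[0.0369,-0.0065,0,0,0,-20,0],[0.0456,-0.0101,0,0,0,-25,0],[0.054,-0.0145,0,0,0,-30,0],[0.0619,-0.0195,0,0,0,-35,0],[0.0694,-0.0253,0,0,0,-40,0],[0.0764,-0.0316,0,0,0,-45,0],[0.0827,-0.0386,0,0,0,-50,0],[0.0885,-0.0461,0,0,0,-55,0],[0.0935,-0.054,0,0,0,-60,0]]'
python3 -c "
from h import *
o,e,r=pose();print(r.inv().apply(D-e), o['q'])"
python3 -m creep '[[0.0094,-0.0004,0,0,0,-5,0],[0.0188,-0.0016,0,0,0,-10,0],[0.028,-0.0037,0,0,0,-15,0],[0.0369,-0.0065,0,0,0,-20,0],[0.0456,-0.0101,0,0,0,-25,0],[0.054,-0.0145,0,0,0,-30,0],[0.0619,-0.0195,0,0,0,-35,0],[0.0694,-0.0253,0,0,0,-40,0],[0.0764,-0.0316,0,0,0,-45,0],[0.0827,-0.0386,0,0,0,-50,0],[0.0885,-0.0461,0,0,0,-55,0],[0.0935,-0.054,0,0,0,-60,0]]'
python3 -c "
from h import *
o,e,r=pose();print(r.inv().apply(D-e), o['q'])"
```

```text
time: 29.93
ee_pos: [0.6599, -0.0154, 0.1034]
tool_rot: [0.002, 0.651, 0.759, 0.002]
ft_force: [16.6, 0.3, -7.7]
finger_gap: 0.0189
grip_force: 30.0
[ 0.00116874 -0.11053759  0.10289807] [ 0.33870271  0.64530663 -0.51843335  1.59957895  0.36486915  0.98933252
 -0.14199928]
time: 30.93
ee_pos: [0.5908, 0.0706, 0.1034]
tool_rot: [0.001, 0.184, 0.983, 0.001]
ft_force: [5.5, 4.5, -2.4]
finger_gap: 0.019
grip_force: 30.0
[ 0.00055561 -0.10940589  0.10311485] [ 0.41179769  0.61741969 -0.7864698   1.7656659   0.51648729  0.97461263
  0.6202012 ]
```

```bash
python3 -m creep '[[0.0094,-0.0004,0,0,0,-5,0],[0.0188,-0.0016,0,0,0,-10,0],[0.028,-0.0037,0,0,0,-15,0],[0.0369,-0.0065,0,0,0,-20,0],[0.0456,-0.0101,0,0,0,-25,0],[0.054,-0.0145,0,0,0,-30,0],[0.0619,-0.0195,0,0,0,-35,0],[0.0694,-0.0253,0,0,0,-40,0],[0.0764,-0.0316,0,0,0,-45,0],[0.0827,-0.0386,0,0,0,-50,0],[0.0885,-0.0461,0,0,0,-55,0],[0.0935,-0.054,0,0,0,-60,0]]'
python3 -c "
from h import *
o,e,r=pose();print(r.inv().apply(D-e), o['q'])"
```

```text
time: 31.93
ee_pos: [0.484, 0.0527, 0.1033]
tool_rot: [0.001, -0.332, 0.943, -0.0]
ft_force: [7.5, -3.0, -2.3]
finger_gap: 0.0197
grip_force: 30.0
[ 0.0002476  -0.1070524   0.10347694] [ 0.70813086  0.56454927 -1.09916599  2.02393334  0.6320709   0.94053429
  1.52108277]
```

```bash
python3 -m creep '[[0,0,0,0,0,0,0.05],[0,0,0,0,0,0,0.05],[0,0,0,0,0,0,0.05],[0,0,0,0,0,0,0.05],[0,0,0,0,0,0,0.05],[0,0,-0.03,0,0,0,0.05],[0,0,-0.06,0,0,0,0.05],[0,0,-0.07,0,0,0,0.05],[0,0,-0.07,0,0,0,0.05]]'
python3 -m creep '[[0,0,0,0,0,7,0.05],[0,0,0,0,0,14,0.05],[0,0,0,0,0,21,0.05],[0,0,0,0,0,28,0.05],[0,0,0,0,0,35,0.05],[0,0,0,0,0,42,0.05],[0,0,0,0,0,49,0.05],[0,0,0,0,0,56,0.05],[0,0,0,0,0,63,0.05],[0,0,0,0,0,70,0.05],[0,0,0,0,0,77,0.05],[0,0,0,0,0,84,0.05]]'
python3 -m creep '[[0,0,0,0,0,7,0.05],[0,0,0,0,0,14,0.05],[0,0,0,0,0,21,0.05],[0,0,0,0,0,28,0.05],[0,0,0,0,0,35,0.05],[0,0,0,0,0,42,0.05],[0,0,0,0,0,49,0.05],[0,0,0,0,0,56,0.05],[0,0,0,0,0,63,0.05],[0,0,0,0,0,70,0.05],[0,0,0,0,0,77,0.05],[0,0,0,0,0,84,0.05]]'
python3 -c "
from h import *
s=snap('side','side7')
a=A-np.pi/2+np.radians(200);P=np.array([np.cos(a),np.sin(a),0])
o,e,r=pose();print(r.inv().apply(D-e), o['q'])
go(D+.108*P+[0,0,.103],a)"
```

```text
time: 32.68
ee_pos: [0.4848, 0.0535, 0.1751]
tool_rot: [0.002, -0.329, 0.944, -0.001]
ft_force: [0.7, -0.2, -0.2]
finger_gap: 0.0503
grip_force: 0.0
time: 33.68
ee_pos: [0.4832, 0.0529, 0.1721]
tool_rot: [-0.0, 0.39, 0.921, -0.0]
ft_force: [1.0, 0.1, -0.1]
finger_gap: 0.05
grip_force: 0.0
time: 34.68
ee_pos: [0.4832, 0.0529, 0.172]
tool_rot: [-0.0, 0.906, 0.424, -0.001]
ft_force: [-0.2, 0.5, -0.4]
finger_gap: 0.0503
grip_force: 0.0
[-0.01966966  0.10613246  0.17205248] [ 0.34041208  0.26524012 -0.58819053  1.9770298   0.17983727  0.95118649
 -1.04286267]
go [0.484 0.054 0.103] shift [0.0009 0.0001 0.0691] turn [-0.   0.1 11. ] q7 -1.04 q [ 0.34  0.27 -0.59  1.98  0.18  0.95 -1.04]
```

View pics/side7.png

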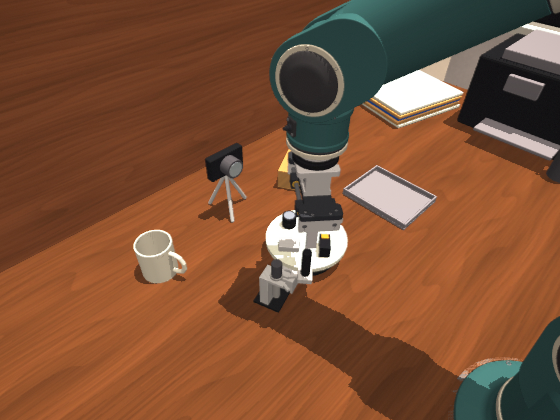

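The disc has turned about 200° and everything on it still stands. Regrip and finish the turn.

```bash
python3 -m creep '[[0.001,0,0.0,0,0,6,0.05],[0.001,0,0.035,0,0,11,0.05],[0.001,0,0.06,0,0,11,0.05],[0.001,0,0.069,0,0,11,0.05],[0.001,0,0.069,0,0,11,0],[0.001,0,0.069,0,0,11,0],[0.001,0,0.069,0,0,11,0],[0.001,0,0.069,0,0,11,0],[0.001,0,0.069,0,0,11,0],[0.001,0,0.069,0,0,11,0],[0.001,0,0.069,0,0,11,0],[0.001,0,0.069,0,0,11,0]]'
python3 -m creep '[[-0.0094,0.0004,0,0,0,-5,0],[-0.0188,0.0016,0,0,0,-10,0],[-0.028,0.0037,0,0,0,-15,0],[-0.0369,0.0065,0,0,0,-20,0],[-0.0456,0.0101,0,0,0,-25,0],[-0.054,0.0145,0,0,0,-30,0],[-0.0619,0.0195,0,0,0,-35,0],[-0.0694,0.0253,0,0,0,-40,0],[-0.0764,0.0316,0,0,0,-45,0],[-0.0827,0.0386,0,0,0,-50,0],[-0.0885,0.0461,0,0,0,-55,0],[-0.0935,0.054,0,0,0,-60,0]]'
python3 -c "
from h import *
o,e,r=pose();print(r.inv().apply(D-e), o['q'])"
```

```text
time: 35.73
ee_pos: [0.4851, 0.0534, 0.105]
tool_rot: [0.001, 0.941, 0.338, 0.001]
ft_force: [1.2, -3.2, 8.1]
finger_gap: 0.0194
grip_force: 30.0
time: 36.73
ee_pos: [0.4465, -0.0478, 0.1049]
tool_rot: [0.0, 0.644, 0.765, -0.0]
ft_force: [-3.7, -0.1, 14.5]
finger_gap: 0.0194
grip_force: 30.0
[-0.00106399  0.10584284  0.10494453] [ 0.67346529  0.33665958 -0.72927607  2.1151906   0.3143726   0.79581372
 -0.08056186]
```

```bash
python3 -m creep '[[-0.0094,0.0004,0,0,0,-5,0],[-0.0188,0.0016,0,0,0,-10,0],[-0.028,0.0037,0,0,0,-15,0],[-0.0369,0.0065,0,0,0,-20,0],[-0.0456,0.0101,0,0,0,-25,0],[-0.054,0.0145,0,0,0,-30,0],[-0.0619,0.0195,0,0,0,-35,0],[-0.0694,0.0253,0,0,0,-40,0],[-0.0764,0.0316,0,0,0,-45,0],[-0.0827,0.0386,0,0,0,-50,0],[-0.0885,0.0461,0,0,0,-55,0],[-0.0935,0.054,0,0,0,-60,0]]'
python3 -c "
from h import *
o,e,r=pose();print(r.inv().apply(D-e), o['q'])"
```

```text
time: 37.73
ee_pos: [0.5157, -0.1318, 0.1049]
tool_rot: [0.0, 0.176, 0.984, -0.001]
ft_force: [-2.6, -1.4, 11.1]
finger_gap: 0.0193
grip_force: 30.0
[0.00193588 0.10694982 0.10480103] [ 0.88993665  0.54466173 -0.88761437  1.91818554  0.52762568  0.92878195
  0.96080856]
```

```bash
python3 -m creep '[[-0.0094,0.0004,0,0,0,-5,0],[-0.0188,0.0016,0,0,0,-10,0],[-0.028,0.0037,0,0,0,-15,0],[-0.0369,0.0065,0,0,0,-20,0],[-0.0456,0.0101,0,0,0,-25,0],[-0.054,0.0145,0,0,0,-30,0],[-0.0619,0.0195,0,0,0,-35,0],[-0.0694,0.0253,0,0,0,-40,0],[-0.0764,0.0316,0,0,0,-45,0],[-0.0764,0.0316,0,0,0,-45,0],[-0.0764,0.0316,0,0,0,-45,0]]'
python3 -c "
from h import *
o,e,r=pose();d=e-D;print(r.inv().apply(D-e), o['q'],'disc deg',np.degrees(np.arctan2(d[1],d[0])-A)+90)"
python3 -m creep '[[0,0,0,0,0,0,0.05],[0,0,0,0,0,0,0.05],[0,0,0,0,0,0,0.05],[0,0,0,0,0,0,0.05],[0,0,0,0,0,0,0.05],[0,0,-0.03,0,0,0,0.05],[0,0,-0.06,0,0,0,0.05],[0,0,-0.1,0,0,0,0.05],[0,0,-0.12,0,0,0,0.05]]'
```

```text
time: 38.65
ee_pos: [0.5989, -0.1282, 0.105]
tool_rot: [0.001, -0.212, 0.977, -0.001]
ft_force: [0.6, -3.6, 8.4]
finger_gap: 0.0198
grip_force: 30.0
[0.00332689 0.10848517 0.10485406] [ 0.85851981  0.74373402 -1.00426484  1.71497373  0.70300804  1.08524036
  1.62409226] disc deg 7.707677913172063
time: 39.4
ee_pos: [0.5984, -0.1272, 0.2279]
tool_rot: [0.001, -0.212, 0.977, -0.0]
ft_force: [0.1, 0.3, 0.1]
finger_gap: 0.05
grip_force: 0.0
```

```bash
python3 -c "
from h import *
go([.52,-.33,.23],np.radians(26.3))
go([.52,-.33,.23],np.radians(25.2))"
```

```text
go [ 0.52 -0.33  0.23] shift [ 0.1555 -0.1519 -0.0023] turn [ 0.   0.2 88.2] q7 1.71 q [ 0.92  0.62 -1.11  1.61  0.57  1.27  1.71]
go [ 0.52 -0.33  0.23] shift [ 0.1555 -0.1519 -0.0023] turn [ 0.1  0.2 89.3] q7 1.71 q [ 0.92  0.62 -1.11  1.61  0.57  1.27  1.71]
```

```bash
python3 -m creep '[[0.02,-0.02,0,0,0,7,0.06],[0.04,-0.04,0,0,0,14,0.06],[0.06,-0.06,0,0,0,21,0.06],[0.08,-0.08,0,0,0,28,0.06],[0.1,-0.1,0,0,0,35,0.06],[0.12,-0.12,0,0,0,42,0.06],[0.14,-0.14,0,0,0,49,0.06],[0.1555,-0.1519,0,0,0,56,0.06],[0.1555,-0.1519,0,0,0,63,0.06],[0.1555,-0.1519,0,0,0,70,0.06],[0.1555,-0.1519,0,0,0,77,0.06],[0.1555,-0.1519,0,0,0,84,0.06]]'
python3 -m creep '[[0,0,0,0,0,4,0.06],[0,0,0,0,0,4,0.06]]'
python3 -c "
from h import *
s=snap('top');np.save('t8.npy',s['bgr'])
meas(s,(250,200,345,295),.052)
c=s['bgr'][195:300,215:355];cv2.imwrite('pics/t8.png',cv2.resize(c,None,fx=5,fy=5,interpolation=cv2.INTER_CUBIC))
b=np.radians(7.7);M=np.array([[np.cos(b),-np.sin(b)],[np.sin(b),np.cos(b)]])
for n,u,v in(('stamp',.04,.038),('lens',-.04,.038),('cart',.04,-.038),('hub',-.04,-.038)):
    u,v=M@[u,v];print(n,slot(u,v,0))
print(np.degrees(np.arctan2(*(pose()[2].as_matrix()[[1,0],1]))))"
```

```text
time: 40.4
ee_pos: [0.5191, -0.3305, 0.224]
tool_rot: [-0.0, 0.499, 0.867, 0.0]
ft_force: [0.9, -1.0, 0.1]
finger_gap: 0.06
grip_force: 0.0
time: 40.57
ee_pos: [0.5192, -0.3303, 0.2241]
tool_rot: [-0.0, 0.528, 0.849, -0.0]
ft_force: [-0.1, 0.7, -0.7]
finger_gap: 0.0603
grip_force: 0.0
hub [ 0.5501 -0.0263] size [0.192 0.195] longdir 71.0
lens [ 0.5518 -0.0253] size [0.188 0.206] longdir 75.0
stamp [0.5662 0.0238] size [0.024 0.038] longdir 116.1
stamp [ 0.5959 -0.0066] size [0.013 0.017] longdir 25.9
cart [0.5655 0.0238] size [0.028 0.04 ] longdir 116.1
cart [ 0.4606 -0.1283] size [0.021 0.051] longdir 178.9
cart [ 0.6034 -0.1248] size [0.025 0.027] longdir 134.3
cart [ 0.5941 -0.0048] size [0.016 0.017] longdir 25.9
stamp [0.57011311 0.02075605 0.        ]
lens [ 0.49833244 -0.01456442  0.        ]
cart [ 0.60366756 -0.04743558  0.        ]
hub [ 0.53188689 -0.08275605  0.        ]
26.596853650286203
```

View pics/t8.png

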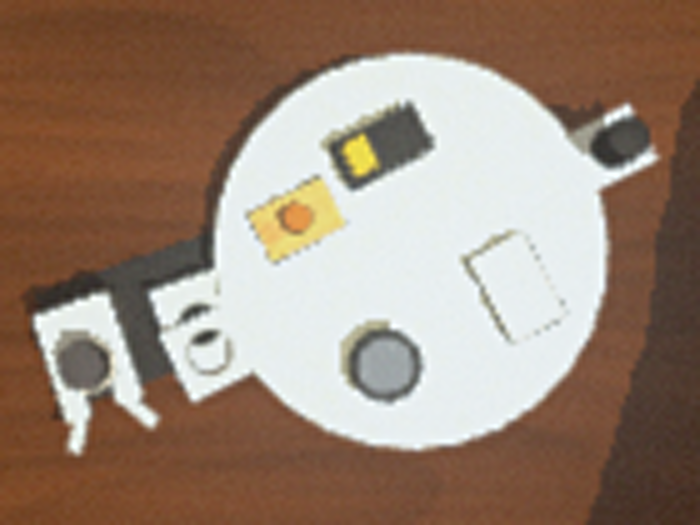

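All four stand on the disc after the full turn. In the crop the cartridge is at (382,143) (shifted toward the stamp), the stamp at (297,218), the lens at (386,364) and the hub at (516,286).

Run:
```python
from h import *
s=arm.snapshot("top")
px=lambda X,Y:((X+.5)/5-.5+215,(Y+.5)/5-.5+195)
for n,p,z in(("cart",(382,143),.082),("stamp",(297,222),.066),("lens",(386,364),.082),("hub",(516,286),.068)): print(n,np.round(cast(s,px(*p),z),4))
for a,b,z in(((322,140),(410,102),.08),((360,188),(435,140),.08),((463,258),(514,343),.068),((520,232),(567,312),.068)):
    d=cast(s,px(*b),z)-cast(s,px(*a),z);print(np.degrees(np.arctan2(d[1],d[0])),np.linalg.norm(d))
c=cast(s,px(382,143),.082)
go([c[0],c[1],.19],np.radians(24))
```

```text
cart [ 0.6008 -0.0171  0.082 ]
stamp [0.5647 0.0231 0.066 ]
lens [ 0.4976 -0.0178  0.082 ]
hub [ 0.5335 -0.0802  0.068 ]
-67.06261860274269 0.04523401244158405
-57.872745928821075 0.0419860561530963
-149.71122635415625 0.04663081347274471
-150.35757032132574 0.04369778673111982
go [ 0.601 -0.017  0.19 ] shift [0.2432 0.2136 0.034 ] turn [-0.  -0.   2.7] q7 0.7 q [ 1.07  0.49 -0.76  1.61  0.36  1.19  0.7 ]
```

```bash
python3 -m creep '[[0.03,0.026,0,0,0,0,0.044],[0.06,0.053,0,0,0,0,0.044],[0.09,0.079,0,0,0,0,0.044],[0.12,0.105,0,0,0,0,0.044],[0.15,0.132,0,0,0,0,0.044],[0.18,0.158,0,0,0,0,0.044],[0.21,0.184,0,0,0,0,0.044],[0.2432,0.2136,0.02,0,0,0,0.044],[0.2432,0.2136,0.05,0,0,0,0.044],[0.2432,0.2136,0.07,0,0,0,0.044],[0.2432,0.2136,0.07,0,0,0,0.044]]'
python3 -c "
from h import *
go([.6008,-.0171,.068],np.radians(27))"
```

```text
time: 41.58
ee_pos: [0.5999, -0.0168, 0.1502]
tool_rot: [-0.003, 0.524, 0.852, -0.001]
ft_force: [-0.0, 0.4, -1.2]
finger_gap: 0.044
grip_force: 0.0
go [ 0.601 -0.017  0.068] shift [-0.0009  0.001   0.0822] turn [-0.3 -0.2 -0.2] q7 0.09 q [ 0.56  0.56 -0.79  1.71  0.45  1.06  0.09]
```

```bash
python3 -m creep '[[-0.001,0.001,0.04,0,0,0,0.044],[-0.001,0.001,0.07,0,0,0,0.044],[-0.001,0.001,0.0815,0,0,0,0.044],[-0.001,0.001,0.0815,0,0,0,0.044],[-0.001,0.001,0.0815,0,0,0,0],[-0.001,0.001,0.0815,0,0,0,0],[-0.001,0.001,0.0815,0,0,0,0],[-0.001,0.001,0.0815,0,0,0,0],[-0.001,0.001,0.0815,0,0,0,0],[-0.001,0.001,0.0815,0,0,0,0],[-0.001,0.001,0.07,0,0,0,0],[-0.001,0.001,0.04,0,0,0,0]]'
python3 -m creep '[[0,0,-0.04,0,0,0,0],[0,0,-0.08,0,0,0,0],[0,0,-0.08,0,0,0,0]]'
python3 -c "
from h import *
go([.5225,-.410,.15],0)"
```

```text
time: 42.58
ee_pos: [0.6015, -0.0182, 0.1127]
tool_rot: [-0.002, 0.526, 0.85, -0.001]
ft_force: [-0.2, -0.6, -1.0]
finger_gap: 0.0238
grip_force: 30.0
time: 42.83
ee_pos: [0.606, -0.017, 0.2025]
tool_rot: [0.004, 0.526, 0.851, 0.002]
ft_force: [1.3, -0.4, -0.1]
finger_gap: 0.0236
grip_force: 30.0
go [ 0.522 -0.41   0.15 ] shift [-0.3141 -0.2508  0.0519] turn [ 0.5  0.2 26.5] q7 0.12 q [ 0.58  0.51 -0.82  1.66  0.41  1.14  0.12]
```

```bash
python3 -m creep '[[-0.03,-0.024,0,0,0,4,0],[-0.06,-0.048,0,0,0,8,0],[-0.09,-0.072,0,0,0,12,0],[-0.12,-0.096,0,0,0,16,0],[-0.15,-0.12,0,0,0,20,0],[-0.18,-0.144,0,0,0,24,0],[-0.21,-0.168,0,0,0,26.5,0],[-0.24,-0.192,0.01,0,0,26.5,0],[-0.27,-0.216,0.02,0,0,26.5,0],[-0.3,-0.24,0.04,0,0,26.5,0],[-0.3141,-0.2508,0.06,0,0,26.5,0],[-0.3141,-0.2508,0.09,0,0,26.5,0]]'
python3 -m creep '[[0,0,0,0,0,0,0],[0,0,0,0,0,0,0]]'
python3 -c "
from h import *
go([.5225,-.410,.022],0)"
```

```text
time: 43.83
ee_pos: [0.5175, -0.4171, 0.1054]
tool_rot: [0.002, 0.709, 0.705, -0.001]
ft_force: [0.5, -0.3, -1.0]
finger_gap: 0.0237
grip_force: 30.0
time: 44.0
ee_pos: [0.5188, -0.41, 0.1043]
tool_rot: [-0.001, 0.707, 0.707, 0.0]
ft_force: [-0.3, -0.1, 0.5]
finger_gap: 0.0239
grip_force: 30.0
go [ 0.522 -0.41   0.022] shift [-0.0001  0.0038  0.0823] turn [-0.  -0.1  0. ] q7 0.32 q [ 1.03  0.67 -0.59  1.59  0.41  1.02  0.32]
```

```bash
python3 -m creep '[[0,0.003,0.04,0,0,0,0],[0,0.003,0.065,0,0,0,0],[0,0.003,0.079,0,0,0,0],[0,0.003,0.082,0,0,0,0],[0,0.003,0.082,0,0,0,0],[0,0.003,0.082,0,0,0,0.044],[0,0.003,0.082,0,0,0,0.044],[0,0.003,0.082,0,0,0,0.044],[0,0.003,0.082,0,0,0,0.044],[0,0.003,0.082,0,0,0,0.044]]'
python3 -m creep '[[0,0,-0.03,0,0,0,0.044],[0,0,-0.07,0,0,0,0.044],[0,0,-0.11,0,0,0,0.046],[0,0,-0.15,0,0,0,0.046],[0,0,-0.18,0,0,0,0.046]]'
python3 -c "
from h import *
s=snap('top');meas(s,(250,200,345,295),.052);np.save('t9.npy',s['bgr'])
c=s['bgr'][195:305,245:465];cv2.imwrite('pics/t9.png',cv2.resize(c,None,fx=3.6,fy=3.6,interpolation=cv2.INTER_CUBIC))
go([.5655,.0235,.19],np.radians(26))"
```

```text
time: 44.83
ee_pos: [0.5223, -0.4106, 0.0226]
tool_rot: [0.0, 0.707, 0.707, 0.0]
ft_force: [2.0, 3.7, 3.0]
finger_gap: 0.044
grip_force: 1.7
time: 45.25
ee_pos: [0.522, -0.4114, 0.2056]
tool_rot: [0.001, 0.707, 0.707, -0.0]
ft_force: [0.8, 0.1, 0.5]
finger_gap: 0.0461
grip_force: 0.0
hub [ 0.55   -0.0267] size [0.192 0.194] longdir 71.0
lens [ 0.5517 -0.0255] size [0.188 0.205] longdir 75.0
stamp [0.5659 0.0231] size [0.026 0.037] longdir 116.1
cart [0.5655 0.0238] size [0.028 0.04 ] longdir 116.1
cart [ 0.6005 -0.1229] size [0.019 0.033] longdir 89.5
go [0.566 0.024 0.19 ] shift [0.436  0.0414 0.0188] turn [  0.3   0.4 -26. ] q7 0.37 q [ 1.05  0.56 -0.63  1.49  0.35  1.19  0.37]
```

```bash
python3 -m creep '[[0.04,0.004,0,0,0,-5,0.046],[0.08,0.008,0,0,0,-10,0.046],[0.12,0.012,0,0,0,-15,0.046],[0.16,0.016,0,0,0,-20,0.046],[0.2,0.02,0,0,0,-26,0.046],[0.24,0.024,0,0,0,-26,0.046],[0.28,0.027,0,0,0,-26,0.046],[0.32,0.03,0,0,0,-26,0.046],[0.36,0.034,0,0,0,-26,0.046],[0.4,0.038,0.02,0,0,-26,0.046],[0.436,0.0414,0.04,0,0,-26,0.046],[0.436,0.0414,0.07,0,0,-26,0.046]]'
python3 -m creep '[[0,0,0,0,0,0,0.046],[0,0,0,0,0,0,0.046]]'
python3 -c "
from h import *
s=snap('top');meas(s,(388,212,460,300),.005)
c=s['bgr'][205:305,380:470];cv2.imwrite('pics/t10.png',cv2.resize(c,None,fx=4,fy=4,interpolation=cv2.INTER_CUBIC))
go([.5657,.0233,.065],np.radians(26))"
```

```text
time: 46.3
ee_pos: [0.5642, 0.0321, 0.1334]
tool_rot: [0.001, 0.527, 0.85, 0.002]
ft_force: [1.7, 1.6, -0.6]
finger_gap: 0.046
grip_force: 0.0
time: 46.47
ee_pos: [0.5626, 0.025, 0.1313]
tool_rot: [-0.001, 0.53, 0.848, -0.001]
ft_force: [0.2, 0.5, 1.0]
finger_gap: 0.046
grip_force: 0.0
hub [ 0.5249 -0.3402] size [0.147 0.191] longdir 179.1
lens [ 0.5234 -0.3397] size [0.164 0.2  ] longdir 178.7
cart [ 0.5458 -0.4015] size [0.049 0.132] longdir 177.5
cart [ 0.5206 -0.2624] size [0.012 0.184] longdir 179.7
go [0.566 0.023 0.065] shift [-0.002   0.0016  0.0676] turn [-0. -0. -0.] q7 -0.02 q [ 0.52  0.52 -0.8   1.82  0.45  0.99 -0.02]
```

View pics/t10.png

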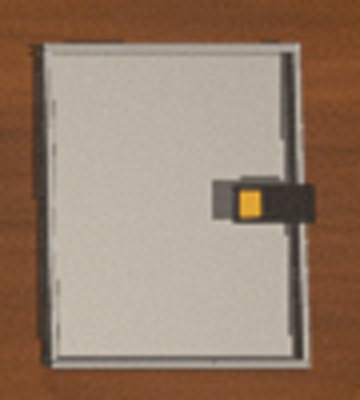

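The cartridge overhangs the tray's right wall: it spans x 232–315 in the crop, and the inner wall is at about 290. The tray's long side runs along world x, so I had its axes swapped. I'll place the stamp with a corrected slot, then reset the cartridge.

```bash
python3 -m creep '[[-0.001,0.001,0.03,0,0,0,0.046],[-0.001,0.001,0.055,0,0,0,0.046],[-0.001,0.001,0.067,0,0,0,0.046],[-0.001,0.001,0.067,0,0,0,0.046],[-0.001,0.001,0.067,0,0,0,0],[-0.001,0.001,0.067,0,0,0,0],[-0.001,0.001,0.067,0,0,0,0],[-0.001,0.001,0.067,0,0,0,0],[-0.001,0.001,0.067,0,0,0,0],[-0.001,0.001,0.067,0,0,0,0],[-0.001,0.001,0.055,0,0,0,0],[-0.001,0.001,0.03,0,0,0,0]]'
python3 -m creep '[[0,0,-0.04,0,0,0,0],[0,0,-0.08,0,0,0,0],[0,0,-0.09,0,0,0,0]]'
python3 -c "
from h import *
go([.4775,-.312,.15],0)"
```

```text
time: 47.52
ee_pos: [0.5634, 0.0244, 0.1014]
tool_rot: [-0.001, 0.53, 0.848, -0.001]
ft_force: [0.8, -0.4, -0.1]
finger_gap: 0.0253
grip_force: 30.0
time: 47.77
ee_pos: [0.5665, 0.0255, 0.1986]
tool_rot: [0.003, 0.53, 0.848, 0.002]
ft_force: [0.0, 0.2, 0.0]
finger_gap: 0.0253
grip_force: 30.0
go [ 0.478 -0.312  0.15 ] shift [-0.2641 -0.2284  0.048 ] turn [ 0.4  0.1 26. ] q7 0.04 q [ 0.56  0.45 -0.85  1.76  0.38  1.1   0.04]
```

```bash
python3 -m creep '[[-0.03,-0.026,0,0,0,4,0],[-0.06,-0.052,0,0,0,8,0],[-0.09,-0.078,0,0,0,12,0],[-0.12,-0.104,0,0,0,16,0],[-0.15,-0.13,0,0,0,20,0],[-0.18,-0.156,0,0,0,24,0],[-0.21,-0.182,0,0,0,26,0],[-0.24,-0.208,0.01,0,0,26,0],[-0.2641,-0.2284,0.03,0,0,26,0],[-0.2641,-0.2284,0.06,0,0,26,0],[-0.2641,-0.2284,0.09,0,0,26,0],[-0.2641,-0.2284,0.09,0,0,26,0]]'
python3 -c "
from h import *
go([.4775,-.312,.0195],0)"
```

```text
time: 48.77
ee_pos: [0.4726, -0.3121, 0.0981]
tool_rot: [-0.003, 0.707, 0.707, -0.0]
ft_force: [-0.8, 2.0, -1.7]
finger_gap: 0.0257
grip_force: 30.0
go [ 0.478 -0.312  0.02 ] shift [-0.0002  0.0053  0.0785] turn [-0.3 -0.2 -0. ] q7 0.21 q [ 1.01  0.53 -0.62  1.84  0.38  0.9   0.21]
```

```bash
python3 -m creep '[[0,0.003,0.04,0,0,0,0],[0,0.003,0.065,0,0,0,0],[0,0.003,0.076,0,0,0,0],[0,0.003,0.079,0,0,0,0],[0,0.003,0.079,0,0,0,0],[0,0.003,0.079,0,0,0,0.046],[0,0.003,0.079,0,0,0,0.046],[0,0.003,0.079,0,0,0,0.046],[0,0.003,0.079,0,0,0,0.046],[0,0.003,0.079,0,0,0,0.046]]'
python3 -m creep '[[0,0,-0.03,0,0,0,0.046],[0,0,-0.07,0,0,0,0.046],[0,0,-0.09,0,0,0,0.046],[0,0,-0.09,0,0,0,0.046]]'
python3 -c "
from h import *
go([.522,-.4114,.026],0)"
```

```text
time: 49.6
ee_pos: [0.4782, -0.3132, 0.0236]
tool_rot: [0.0, 0.707, 0.707, -0.0]
ft_force: [0.3, -0.8, 0.3]
finger_gap: 0.0458
grip_force: 0.0
time: 49.93
ee_pos: [0.48, -0.3139, 0.1176]
tool_rot: [0.003, 0.707, 0.707, 0.0]
ft_force: [0.5, -0.9, 0.1]
finger_gap: 0.0457
grip_force: 0.0
go [ 0.522 -0.411  0.026] shift [-0.0972  0.0415  0.0921] turn [0.3 0.2 0. ] q7 0.22 q [ 1.01  0.51 -0.63  1.82  0.37  0.93  0.22]
```

```bash
python3 -m creep '[[-0.03,0.012,0,0,0,0,0.046],[-0.06,0.025,0,0,0,0,0.046],[-0.094,0.0425,0,0,0,0,0.046],[-0.094,0.0425,0.03,0,0,0,0.046],[-0.094,0.0425,0.06,0,0,0,0.046],[-0.094,0.0425,0.085,0,0,0,0.046],[-0.094,0.0425,0.09,0,0,0,0.046],[-0.094,0.0425,0.09,0,0,0,0],[-0.094,0.0425,0.09,0,0,0,0],[-0.094,0.0425,0.09,0,0,0,0],[-0.094,0.0425,0.09,0,0,0,0],[-0.094,0.0425,0.09,0,0,0,0]]'
python3 -m creep '[[0,0,0,0,0,0,0],[0,0,-0.01,0,0,0,0],[0,0,-0.03,0,0,0,0],[0,0,-0.03,0,0,0,0],[0,0,-0.03,0,0,0,0]]'
python3 -c "
from h import *
go([.4775,-.385,.027],0)"
```

```text
time: 50.93
ee_pos: [0.5213, -0.4074, 0.0246]
tool_rot: [0.001, 0.707, 0.707, 0.0]
ft_force: [-0.2, 0.5, 7.6]
finger_gap: 0.0237
grip_force: 29.8
time: 51.35
ee_pos: [0.5211, -0.4075, 0.0546]
tool_rot: [0.001, 0.707, 0.707, -0.0]
ft_force: [-0.7, -0.1, -1.2]
finger_gap: 0.0243
grip_force: 29.8
go [ 0.478 -0.385  0.027] shift [ 0.0225 -0.0436  0.0275] turn [ 0.1  0.1 -0. ] q7 0.29 q [ 1.    0.72 -0.55  1.62  0.45  0.93  0.29]
```

```bash
python3 -m creep '[[0.012,-0.022,0,0,0,0,0],[0.0245,-0.0436,0,0,0,0,0],[0.0245,-0.0436,0.015,0,0,0,0],[0.0245,-0.0436,0.025,0,0,0,0],[0.0245,-0.0436,0.028,0,0,0,0],[0.0245,-0.0436,0.03,0,0,0,0],[0.0245,-0.0436,0.03,0,0,0,0.046],[0.0245,-0.0436,0.03,0,0,0,0.046],[0.0245,-0.0436,0.03,0,0,0,0.046],[0.0245,-0.0436,0.03,0,0,0,0.046],[0.0245,-0.0436,0.03,0,0,0,0.046]]'
python3 -m creep '[[0,0,-0.03,0,0,0,0.046],[0,0,-0.07,0,0,0,0.046],[0,0,-0.11,0,0,0,0.056],[0,0,-0.15,0,0,0,0.056],[0,0,-0.18,0,0,0,0.056],[0,0,-0.18,0,0,0,0.056]]'
python3 -c "
from h import *
go([.4976,-.0175,.15],np.radians(15))"
```

```text
time: 52.27
ee_pos: [0.4772, -0.3824, 0.0229]
tool_rot: [-0.0, 0.707, 0.707, 0.0]
ft_force: [1.1, -0.2, 0.7]
finger_gap: 0.0458
grip_force: 0.0
time: 52.77
ee_pos: [0.4793, -0.3835, 0.2094]
tool_rot: [0.004, 0.707, 0.707, 0.0]
ft_force: [0.6, -0.6, -0.5]
finger_gap: 0.0556
grip_force: 0.0
go [ 0.498 -0.018  0.15 ] shift [0.3663 0.018  0.0576] turn [  0.3   0.3 -15. ] q7 0.38 q [ 1.11  0.47 -0.65  1.64  0.31  1.13  0.38]
```

Next, the lens.

```bash
python3 -m creep '[[0.04,0.002,0,0,0,-4,0.056],[0.08,0.004,0,0,0,-8,0.056],[0.12,0.006,0,0,0,-12,0.056],[0.16,0.008,0,0,0,-15,0.056],[0.2,0.01,0,0,0,-15,0.056],[0.24,0.012,0,0,0,-15,0.056],[0.28,0.014,0,0,0,-15,0.056],[0.32,0.016,0,0,0,-15,0.056],[0.36,0.018,0.02,0,0,-15,0.056],[0.3663,0.018,0.05,0,0,-15,0.056],[0.3663,0.018,0.07,0,0,-15,0.056],[0.3663,0.018,0.07,0,0,-15,0.056]]'
python3 -m creep '[[0,0,0,0,0,0,0.056],[0,0,0,0,0,0,0.056]]'
python3 -c "
from h import *
s=snap('top')
for n,m,z in(('cart',s['bgr'].max(2)<90,.035),):
    for k in blobs(s,m,25,(400,255,456,297)): r=cv2.minAreaRect(k);print(n,r,cast(s,r[0],z))
go([.4976,-.0175,.067],np.radians(15))
c=s['bgr'][205:305,380:470];cv2.imwrite('pics/t11.png',cv2.resize(c,None,fx=4,fy=4,interpolation=cv2.INTER_CUBIC))"
```

```text
time: 53.77
ee_pos: [0.4931, -0.0152, 0.13]
tool_rot: [-0.002, 0.608, 0.794, -0.001]
ft_force: [-0.3, 0.4, -0.3]
finger_gap: 0.0561
grip_force: 0.0
time: 53.93
ee_pos: [0.4956, -0.0165, 0.1341]
tool_rot: [0.0, 0.609, 0.793, 0.0]
ft_force: [-0.2, 0.2, 0.3]
finger_gap: 0.0559
grip_force: 0.0
cart ((442.6993408203125, 274.8815002441406), (39.04730224609375, 23.613441467285156), 87.87889862060547) [ 0.47556407 -0.38563325  0.035     ]
go [ 0.498 -0.018  0.067] shift [-0.0013  0.0015  0.0673] turn [ 0.1  0.  -0.1] q7 -0.1 q [ 0.66  0.4  -0.83  1.98  0.37  0.91 -0.1 ]
```

View pics/t11.png

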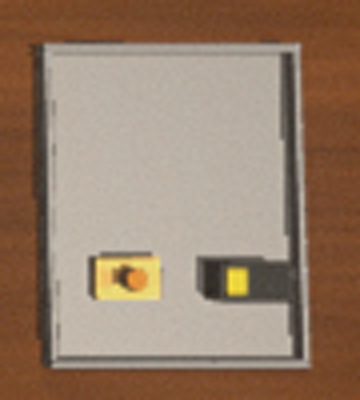

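Stamp at (127,278) and cartridge at (254,280) both stand flat inside the tray, clear of the walls. Grip the lens.

```bash
python3 -m creep '[[-0.001,0.001,0.03,0,0,0,0.056],[-0.001,0.001,0.055,0,0,0,0.056],[-0.001,0.001,0.067,0,0,0,0.056],[-0.001,0.001,0.067,0,0,0,0.056],[-0.001,0.001,0.067,0,0,0,0],[-0.001,0.001,0.067,0,0,0,0],[-0.001,0.001,0.067,0,0,0,0],[-0.001,0.001,0.067,0,0,0,0],[-0.001,0.001,0.067,0,0,0,0],[-0.001,0.001,0.067,0,0,0,0],[-0.001,0.001,0.055,0,0,0,0],[-0.001,0.001,0.03,0,0,0,0]]'
python3 -m creep '[[0,0,-0.04,0,0,0,0],[0,0,-0.08,0,0,0,0],[0,0,-0.09,0,0,0,0],[0,0,-0.09,0,0,0,0]]'
python3 -c "
from h import *
go([.5675,-.312,.1],0)"
```

```text
time: 54.98
ee_pos: [0.4949, -0.0167, 0.1025]
tool_rot: [-0.002, 0.609, 0.793, -0.001]
ft_force: [-0.4, -1.4, -0.7]
finger_gap: 0.0335
grip_force: 30.0
time: 55.32
ee_pos: [0.4976, -0.0169, 0.1966]
tool_rot: [0.003, 0.609, 0.793, 0.001]
ft_force: [-0.2, 0.2, -2.4]
finger_gap: 0.0333
grip_force: 30.0
go [ 0.568 -0.312  0.1  ] shift [-0.3029 -0.0093  0.0974] turn [ 0.3  0.1 15. ] q7 -0.02 q [ 0.72  0.31 -0.88  1.92  0.28  1.03 -0.02]
```

```bash
python3 -m creep '[[-0.035,-0.001,0,0,0,4,0],[-0.07,-0.002,0,0,0,8,0],[-0.105,-0.003,0,0,0,12,0],[-0.14,-0.004,0,0,0,15,0],[-0.175,-0.005,0,0,0,15,0],[-0.21,-0.006,0,0,0,15,0],[-0.245,-0.007,0.01,0,0,15,0],[-0.28,-0.009,0.02,0,0,15,0],[-0.3029,-0.0093,0.05,0,0,15,0],[-0.3029,-0.0093,0.08,0,0,15,0],[-0.3029,-0.0093,0.097,0,0,15,0],[-0.3029,-0.0093,0.097,0,0,15,0]]'
python3 -m creep '[[0,0,0,0,0,0,0],[0,0,0,0,0,0,0]]'
python3 -c "
from h import *
go([.5675,-.312,.021],0)"
```

```text
time: 56.32
ee_pos: [0.5631, -0.3109, 0.091]
tool_rot: [-0.004, 0.707, 0.707, -0.001]
ft_force: [-0.4, 0.4, -1.0]
finger_gap: 0.0331
grip_force: 30.0
time: 56.48
ee_pos: [0.5662, -0.3116, 0.0971]
tool_rot: [0.0, 0.707, 0.707, 0.0]
ft_force: [0.4, -0.6, -0.5]
finger_gap: 0.0334
grip_force: 30.0
go [ 0.568 -0.312  0.021] shift [-0.0004  0.0013  0.0761] turn [0. 0. 0.] q7 0.12 q [ 0.9   0.66 -0.63  1.64  0.44  0.99  0.12]
```

```bash
python3 -m creep '[[0,0.001,0.04,0,0,0,0],[0,0.001,0.065,0,0,0,0],[0,0.001,0.074,0,0,0,0],[0,0.001,0.077,0,0,0,0],[0,0.001,0.077,0,0,0,0],[0,0.001,0.077,0,0,0,0.054],[0,0.001,0.077,0,0,0,0.054],[0,0.001,0.077,0,0,0,0.054],[0,0.001,0.077,0,0,0,0.054],[0,0.001,0.077,0,0,0,0.054]]'
python3 -m creep '[[0,0,-0.03,0,0,0,0.054],[0,0,-0.07,0,0,0,0.054],[0,0,-0.11,0,0,0,0.07],[0,0,-0.15,0,0,0,0.07],[0,0,-0.17,0,0,0,0.07],[0,0,-0.17,0,0,0,0.07]]'
python3 -c "
from h import *
s=snap('top')
hsv=cv2.cvtColor(s['bgr'],cv2.COLOR_BGR2HSV)
g=cv2.cvtColor(s['bgr'],cv2.COLOR_BGR2GRAY)
go([.5335,-.0802,.13],np.radians(30))"
```

```text
time: 57.32
ee_pos: [0.5668, -0.312, 0.0195]
tool_rot: [0.0, 0.707, 0.707, 0.0]
ft_force: [0.8, -0.5, 0.2]
finger_gap: 0.0536
grip_force: 0.0
time: 57.82
ee_pos: [0.5686, -0.3124, 0.1945]
tool_rot: [0.003, 0.707, 0.707, 0.001]
ft_force: [0.3, 0.7, 0.2]
finger_gap: 0.0698
grip_force: 0.0
go [ 0.534 -0.08   0.13 ] shift [ 0.2322 -0.0343  0.061 ] turn [  0.1   0.2 -30. ] q7 0.17 q [ 0.93  0.56 -0.68  1.56  0.38  1.15  0.17]
```

```bash
python3 -m creep '[[0.03,-0.004,0,0,0,-5,0.07],[0.06,-0.008,0,0,0,-10,0.07],[0.09,-0.013,0,0,0,-15,0.07],[0.12,-0.018,0,0,0,-20,0.07],[0.15,-0.022,0,0,0,-25,0.07],[0.18,-0.027,0,0,0,-30,0.07],[0.21,-0.031,0.01,0,0,-30,0.07],[0.2322,-0.0343,0.03,0,0,-30,0.07],[0.2322,-0.0343,0.061,0,0,-30,0.07],[0.2322,-0.0343,0.061,0,0,-30,0.07],[0.2322,-0.0343,0.061,0,0,-30,0.07],[0.2322,-0.0343,0.061,0,0,-30,0.07]]'
python3 -c "
from h import *
go([.5335,-.0802,.0635],np.radians(30))"
```

```text
time: 58.87
ee_pos: [0.5327, -0.0802, 0.1287]
tool_rot: [-0.0, 0.5, 0.866, 0.0]
ft_force: [-0.4, 0.3, 0.7]
finger_gap: 0.0695
grip_force: 0.0
go [ 0.534 -0.08   0.064] shift [-0.0005  0.0007  0.0652] turn [ 0. -0. -0.] q7 0.24 q [ 0.75  0.5  -0.84  1.89  0.45  0.96  0.24]
```

```bash
python3 -m creep '[[0,0,0.03,0,0,0,0.07],[0,0,0.055,0,0,0,0.07],[0,0,0.065,0,0,0,0.07],[0,0,0.065,0,0,0,0.07],[0,0,0.065,0,0,0,0],[0,0,0.065,0,0,0,0],[0,0,0.065,0,0,0,0],[0,0,0.065,0,0,0,0],[0,0,0.065,0,0,0,0],[0,0,0.065,0,0,0,0],[0,0,0.055,0,0,0,0],[0,0,0.03,0,0,0,0]]'
python3 -m creep '[[0,0,-0.04,0,0,0,0],[0,0,-0.08,0,0,0,0],[0,0,-0.09,0,0,0,0],[0,0,-0.09,0,0,0,0]]'
python3 -c "
from h import *
go([.5675,-.38,.1],0)"
```

```text
time: 59.87
ee_pos: [0.5309, -0.0795, 0.097]
tool_rot: [-0.002, 0.5, 0.866, -0.0]
ft_force: [0.1, -0.6, -0.1]
finger_gap: 0.0462
grip_force: 29.9
time: 60.2
ee_pos: [0.5337, -0.0797, 0.1915]
tool_rot: [0.002, 0.5, 0.866, 0.0]
ft_force: [0.2, -0.4, -0.7]
finger_gap: 0.0457
grip_force: 29.9
go [ 0.568 -0.38   0.1  ] shift [-0.2766 -0.1211  0.0922] turn [ 0.2  0.2 30. ] q7 0.3 q [ 0.8   0.42 -0.89  1.83  0.37  1.06  0.3 ]
```

```bash
python3 -m creep '[[-0.03,-0.013,0,0,0,5,0],[-0.06,-0.026,0,0,0,10,0],[-0.09,-0.039,0,0,0,15,0],[-0.12,-0.053,0,0,0,20,0],[-0.15,-0.066,0,0,0,25,0],[-0.18,-0.079,0,0,0,30,0],[-0.21,-0.092,0.01,0,0,30,0],[-0.24,-0.105,0.02,0,0,30,0],[-0.2766,-0.1211,0.04,0,0,30,0],[-0.2766,-0.1211,0.07,0,0,30,0],[-0.2766,-0.1211,0.092,0,0,30,0],[-0.2766,-0.1211,0.092,0,0,30,0]]'
python3 -m creep '[[0,0,0,0,0,0,0],[0,0,0,0,0,0,0]]'
python3 -c "
from h import *
go([.558,-.38,.018],0)"
```

```text
time: 61.2
ee_pos: [0.5628, -0.3788, 0.09]
tool_rot: [-0.004, 0.707, 0.707, -0.001]
ft_force: [-0.2, -0.2, -1.0]
finger_gap: 0.0455
grip_force: 29.9
time: 61.37
ee_pos: [0.5664, -0.3793, 0.0972]
tool_rot: [0.0, 0.707, 0.707, 0.0]
ft_force: [0.3, 0.2, -1.2]
finger_gap: 0.046
grip_force: 29.9
go [ 0.558 -0.38   0.018] shift [-0.0007 -0.0084  0.0791] turn [0. 0. 0.] q7 0.22 q [ 0.95  0.71 -0.61  1.54  0.45  1.04  0.22]
```

```bash
python3 -m creep '[[0,-0.0084,0.03,0,0,0,0],[0,-0.0084,0.065,0,0,0,0],[0,-0.0084,0.076,0,0,0,0],[0,-0.0084,0.079,0,0,0,0],[0,-0.0084,0.079,0,0,0,0],[0,-0.0084,0.079,0,0,0,0.06],[0,-0.0084,0.079,0,0,0,0.06],[0,-0.0084,0.079,0,0,0,0.06],[0,-0.0084,0.079,0,0,0,0.06]]'
python3 -m creep '[[0,0,-0.03,0,0,0,0.06],[0,0,-0.07,0,0,0,0.06],[0,0,-0.11,0,0,0,0.06],[0,0,-0.15,0,0,0,0.06],[0,0,-0.18,0,0,0,0.06],[-0.04,0,-0.18,0,0,0,0.06],[-0.08,-0.02,-0.18,0,0,0,0.06],[-0.12,-0.04,-0.18,0,0,0,0.06],[-0.15,-0.06,-0.18,0,0,0,0.06],[-0.17,-0.08,-0.18,0,0,0,0.06],[-0.18,-0.1,-0.18,0,0,0,0.06],[-0.18,-0.12,-0.18,0,0,0,0.06]]'
python3 -c "
from h import *
s=snap('top');c=s['bgr'][195:305,210:470];t=snap('side')['bgr'][140:310,220:460]
a=cv2.resize(c,(780,330),interpolation=cv2.INTER_CUBIC);b=cv2.resize(t,(380,269),interpolation=cv2.INTER_CUBIC)
z=np.zeros((600,780,3),np.uint8);z[:330]=a;z[330:599,:380]=b;cv2.imwrite('pics/fin.png',z)"
```

```text
time: 62.12
ee_pos: [0.5578, -0.38, 0.018]
tool_rot: [0.001, 0.707, 0.707, 0.0]
ft_force: [0.2, -0.3, -0.4]
finger_gap: 0.0598
grip_force: 0.0
time: 63.12
ee_pos: [0.4353, -0.5622, 0.1967]
tool_rot: [-0.0, 0.708, 0.706, -0.0]
ft_force: [0.2, 0.7, -0.0]
finger_gap: 0.0599
grip_force: 0.0
```

View pics/fin.png

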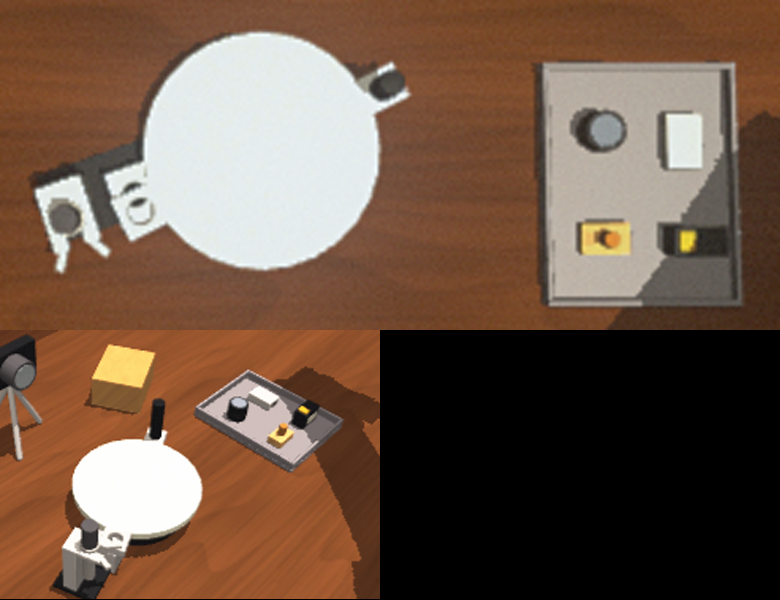

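The final picture shows lens (603,130), hub (683,140), stamp (606,238) and cartridge (690,240) all upright inside the tray. The disc is empty and the pin is parked at (64,215).

```bash
python3 -c "
from cell import arm
print(arm.finish_job())"
```

```text
the job is handed in; nothing more can be done
None
```

I handed the job in at about 63 s of the 210 s, with no verdict returned: the pin is parked, the disc went through one full turn with all four products on it, and all four now stand in the tray with the disc empty (I had to reset the cartridge once after it overhung the tray wall).

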